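# Lock the square carving blank into the leaning bayonet stand

## Robot

A 6-joint arm with a two-finger parallel gripper is mounted at the origin on the work surface. World frame = base frame: x ahead of the robot, y to its left, z up, the work surface at z = 0. Lengths are in m, angles in rad, forces in N, time in s.
With the tool pointing down it reaches from about 0.3 to 0.875 m from the base axis. Payload 6.4 kg.
Tool frame: the origin (TCP) lies on the centre line of the jaws, within the pads' length; the fingertips stand 14 mm ahead of it and the grasp point (between the pads) lies 5 mm behind it; z points along the fingers, y is the direction in which the jaws open and shut (so a half turn about z gives the same grasp; the last joint's range is limited). The gripper opens to 85 mm and grips with 20 to 120 N. Pads are 22 mm wide; open, the fingers measure 114 mm over their backs; the gripper's body (76 mm by 85 mm) begins 54 mm behind the grasp point. The pads swing forward as they close: fully open they stand 13 mm farther back than shut.
Start: joints at [1.053, 0.181, 1.607, -0, 1.354, -0.206], TCP at [0.176, 0.547, 0.217] pointing down, gripper open.
Joint ranges: [-2.99, 2.99], [-0.89, 2.07], [0.3, 2.58], [-1.14, 4.28], [0, 2.63], [-3.12, 3.12]. Speed limits (rad/s): [2.57, 2.57, 3.01, 3.14, 3.14, 3.14].

## Interface

Orientations are given as a unit quaternion [w, x, y, z].
In Python, from bench import * gives the robot as it stands.
- The arm moves only by the tool servo_tool, never from a script. Its argument "plan" is a list that holds one entry, the list of rows, each a list of 5 numbers: the shift along the world's x, y, z in m, then the turn about the world's z in rad, then the gripper command: -1 is shut, 1 is fully open, values between are in proportion. In form: [[[tx, ty, tz, roll, claw], ...]]. A call has 1 to 8 rows; each row shifts and turns the commanded pose from where the row before left it; what a row does not reach is not made up. A row lasts 1/10 s, in which the tool goes at most 50 mm and 8.59 degrees, less where a joint would pass 70% of its speed; a pose out of reach is approached as far as the arm can. A call with a gripper value outside its range is refused whole. The fingers move at their own pace and stop on an object; the grip force is fixed at half the most. Time passes only in rows, so rows that do not move let the fingers close. It gives the time, the measured TCP pose, the force and the opening at its end, in the units of the state.
- get_obs(): the state, without advancing time (a new reading comes with each control period).
- camera(name): name is "scene" or "top"; returns a dict with "img" (420x560x3 uint8, blue, green, red), "camera_matrix" (3x3 intrinsics, pixels), "k1" (the pictures are not rectified: a ray, as slopes to the right and down, at radius r is drawn at 1 + k1 r^2 times it, then the intrinsics apply), "rvec" (rotation vector, rad) and "tvec" (3), from world to camera coordinates, as OpenCV has them. Camera axes: x right, y down, z forward; pixel columns grow to the right and rows downward; lengths in m; the calibration is good to about 2 mm. A picture is of the moment at which its call begins. There is no depth.
- hand_in(): hands the job in, once; it reports no verdict.
Trained networks look in a picture, given as the dict that the camera call returned (one of the last four; its "shot" number tells which), for a name from the list of things; names that differ only in an ending like _2 or _b are one class to them, and where a whole thing is asked for, a point or a joint stands for the part that bears it (a point fixed in the world has none). Each returns a list of dicts, best first, with "conf" (0 to 1); they miss things now and then, are a little off and sometimes report something else, mostly with a low value. They report only what shows in the picture. A call takes as long as a camera call. They do not tell look-alikes from the thing itself.
- trace(picture, thing): "mask" (420x560 bool, what is visible of it) and "rect" ([left, top, right, bottom] as shares, 0 to 1, of the picture: columns of its width, rows of its height, round what is visible of it).
- pinpoint(picture, thing): "centre" ([row, column] as shares, 0 to 1, of the picture: columns of its width, rows of its height: a listed point, or the origin of a listed thing).
The state is a dict: "time_s": time; "q": joint angles; "dq": joint speeds; "joint_efforts": joint torques, N m; "eef_pos": TCP position; "eef_rot": TCP orientation; "wrist_force": force on the tool from outside, world axes, zero at the start; "torque": the same for the moment, N m; "opening": opening from 0.0 (shut) to 1.0 (fully open).
Only numpy, scipy, OpenCV 4.12 (cv2) and the standard library are available. Lean on these libraries where they do the work, as an engineer would, in place of code of your own. Each camera call takes 0.05 s, during which the arm holds its last target.

## Task

Take the square carving blank out of the wooden rack and mount it in the leaning carving stand: put its adapter into the receiver with the lugs through the two entry gaps, push it in against the spring, twist it clockwise (seen looking into the receiver) and let the spring lift the lugs into their notches, so that it is locked. Let go of it, and leave the round blank, the mallet and the honing stone where they are.

Things in the scene. Friction and masses are not known exactly. Their poses are not given: they have to be found in the camera images.
- square_blank: Blank to mount: pale wood block, 50 x 50 mm section, on an aluminium adapter, upright in one of the rack's two places. Origin: centre of the underside of the adapter's collar; z up its axis to the wood. Collar: 80 mm diameter, z 0 to 8 mm. Wood: z 8 to 64 mm, flat sides square to x and y, then an eight-sided tip to z 79 mm. 0.3 to 0.46 kg. Same after half a turn.
- round_blank: Bystander: a round wooden blank (52 mm diameter, top at z 70 mm) on the same kind of adapter, in the rack's other place. Origin and axes as for the square blank. Leave it.
- rack: Fixed wooden rack, 110 x 240 mm (x, y), 64 mm high, two 71 mm holes in its top at y = -60 and +60 mm; a board below guides the spigots loosely. Origin: centre of its underside on the bench, z up. The blanks' collars rest on its top; they lift straight up and are clear after 60 mm.
- receiver: The stand's receiver: dark steel cup, 84 mm outer diameter, 81 mm deep, leaning 32 degrees from vertical to the robot's left, more or less away from it, on a fixed cast base 190 x 150 mm. Origin: centre of its flat top face, 130 mm above the bench; z out of the mouth along the leaning axis, y level, x up the slope against the lean. Small brass ribs on its outside mark the two notches.
- notch (a point): The locked pose of the blank: on the receiver's axis, 11 mm above its face, z out along the leaning axis, x through the two notches. A locked square blank has its origin here, with its x axis (either way round) along this x.
- mallet: Bystander: a wooden mallet lying loose on the bench: dark block head 75 x 130 x 85 mm (x, y, z), pale round handle 160 mm long along its -x. Origin: centre of the underside of the head. Leave it.
- hone: Bystander: a honing stone on a wooden holder, 210 x 75 x 38 mm, loose on the bench. Origin: centre of its underside, its length along x. Leave it.
- lugs (a point): Centre of the square blank's spigot at its lugs, at z -21 mm in the blank's frame, same axes. Spigot: 40 mm diameter from the collar down to z -45 mm (blank's frame), tapering to 24 mm at its flat end, z -57 mm. Two opposite lugs, along +x and -x: each out to 32 mm from the axis, 8 mm wide, 8 mm high (z -25 to -17 mm, blank's frame). A dark line on the collar's top marks each.
- entry (a point): Centre of the receiver's mouth (its origin and axes). Bore 44 mm diameter, with two opposite entry gaps for the lugs along +x and -x, 18 mm wide, out to 36 mm. From them the lugs turn only clockwise seen looking into the mouth (negative about z), under a lip whose underside is 12 mm below the face, to notches 60 degrees on, 16 mm wide, ceiling 6 mm below the face; then a stop.
- spring (a point): Top of the brass spring plunger when free, 36 mm below the face on the receiver's axis. It meets the spigot's end when the collar is 21 mm above the face and pushes back 0.8 N per mm from there. To pass the lips the collar's underside must be less than 5 mm above the face (13 N); it touches the face at 17 N. Locked, it stands 11 mm above the face, held up by 8 N. Greased inside.
Mind the look-alikes: they are no part of the job. Leave any orange, pink or purple look-alike of the square_blank alone.

How it is judged:
On the way:
1. the square blank is pushed in past the lips of the receiver against the spring (z of square_blank in the frame of receiver below 0.0065 m and distance between square_blank and receiver below 0.01 m and angle between the z axis of square_blank and the z axis of receiver, either way round below 0.15 rad), for 0.05 s.
At the end, for the whole second after the job is handed in: The square blank is locked in the receiver: its origin within 4 mm of the notch site and at least 8 mm above the receiver's face, its lug axis within 0.22 rad of the notches, its axis within 0.12 rad of the receiver's, at rest and released (distance between square_blank and notch below 0.004 m and z of square_blank in the frame of receiver above 0.008 m and angle between the x axis of square_blank and the x axis of notch, either way round below 0.22 rad and angle between the z axis of square_blank and the z axis of receiver, either way round below 0.12 rad and linear speed of square_blank below 0.02 m/s and angular speed of square_blank below 0.2 rad/s); the robot touches nothing.
It fails at once if the round blank is moved more than 25 mm (distance of round_blank from where it was at the start of the episode above 0.025 m).
It fails at once if the mallet is moved more than 25 mm (distance of mallet from where it was at the start of the episode above 0.025 m).
It fails at once if the honing stone is moved more than 25 mm (distance of hone from where it was at the start of the episode above 0.025 m).
It also fails if it takes over 48 s, if anything falls off the work surface, if the arm or the gripper's body presses on something with over 40 N, if the wrist force passes 120 N, or if a joint passes its speed limit or range.

## Working session

There is one attempt and no reset: what is moved stays moved. The work goes in short steps, Python scripts to look and compute and a tool call to move; the robot and the scene stay as the last step left them, time stands still between calls to the robot, and variables do not carry over. Pictures are saved under pics/ and viewed, and the job is handed in when it is done.

Besides the shell and the picture viewer there is one more tool, called after "Request:" by a JSON object that holds its "name" and its "arguments", one argument or row to a line. servo_tool: Moves the arm, as the interface text tells. Its arguments: {"type":"object","properties":{"plan":{"type":"array"}},"required":["plan"]}

```bash
ls; mkdir -p pics; cat > h.py <<'E'
from bench import *
import numpy as np, cv2
from scipy.spatial.transform import Rotation as R
def pose(c): 
    Rm,_=cv2.Rodrigues(np.array(c['rvec'],float)); return Rm,np.array(c['tvec'],float).ravel()
def ray(c,u,v):
    K=np.array(c['camera_matrix']);d=np.array([(u-K[0,2])/K[0,0],(v-K[1,2])/K[1,1]])
    p=d.copy()
    for _ in range(30): p=d/(1+c['k1']*(p@p))
    Rm,t=pose(c); o=-Rm.T@t; w=Rm.T@np.array([p[0],p[1],1]); return o,w/np.linalg.norm(w)
def onz(c,u,v,z):
    o,w=ray(c,u,v); return o+w*(z-o[2])/w[2]
def tri(l):
    A=np.zeros((3,3));b=np.zeros(3)
    for o,w in l:
        P=np.eye(3)-np.outer(w,w);A+=P;b+=P@o
    x=np.linalg.solve(A,b); return x,[np.linalg.norm((np.eye(3)-np.outer(w,w))@(x-o)) for o,w in l]
def proj(c,P):
    Rm,t=pose(c);P=np.atleast_2d(P)
    q=P@Rm.T+t;s=q[:,:2]/q[:,2:];r2=(s**2).sum(1,keepdims=True);s=s*(1+c['k1']*r2)
    K=np.array(c['camera_matrix']);return s*[K[0,0],K[1,1]]+[K[0,2],K[1,2]]
E
python3 - <<'E'
from h import *
s=get_obs(); print({k:np.round(v,3).tolist() for k,v in s.items()})
for n in ("scene","top"):
    c=camera(n); cv2.imwrite(f'pics/{n}0.png',c['img']); Rm,t=pose(c); print(n,c['k1'],(-Rm.T@t).round(3),np.array(c['camera_matrix']).round(0).tolist())
    for th in ['square_blank','round_blank','rack','receiver','notch','mallet','hone','lugs','entry','spring']:
        print(th,[(round(d['conf'],2),round(d['centre'][1]*560,1),round(d['centre'][0]*420,1)) for d in pinpoint(c,th)])
E
```

```text
pics
{'time_s': 0.0, 'q': [1.053, 0.182, 1.608, -0.0, 1.354, -0.206], 'dq': [-0.0, 0.0, -0.001, 0.001, -0.002, -0.0], 'joint_efforts': [-0.002, -44.487, -35.134, -0.0, 0.009, -0.0], 'eef_pos': [0.176, 0.547, 0.216], 'eef_rot': [-0.0, 0.155, 0.988, -0.001], 'wrist_force': [-1.278, -0.27, 0.526], 'torque': [0.021, 0.019, 0.026], 'opening': 1.005}
scene -0.1997512790416632 [1.183 0.964 1.263] [[544.0, 0.0, 282.0], [0.0, 544.0, 206.0], [0.0, 0.0, 1.0]]
square_blank [(0.87, 322.4, 233.9), (0.72, 366.0, 241.2), (0.71, 336.3, 270.0), (0.63, 400.5, 256.5)]
round_blank [(0.8, 360.6, 291.7)]
rack [(0.67, 350.1, 295.4), (0.42, 238.8, 190.5)]
receiver [(0.65, 238.3, 192.3)]
notch [(0.15, 236.8, 199.2)]
mallet [(0.88, 282.0, 329.8)]
hone [(0.75, 238.5, 157.5)]
lugs [(0.85, 365.5, 246.3), (0.77, 321.2, 238.1), (0.74, 338.2, 270.2), (0.59, 400.7, 264.2)]
entry [(0.78, 241.5, 194.1), (0.48, 335.9, 268.0), (0.16, 344.3, 293.5)]
spring [(0.71, 236.3, 198.0)]
top -0.05012036375794803 [ 0.398 -0.054  1.209] [[389.0, 0.0, 287.0], [0.0, 389.0, 208.0], [0.0, 0.0, 1.0]]
square_blank [(0.9, 197.5, 214.8), (0.82, 241.7, 229.5), (0.72, 205.4, 262.1)]
round_blank [(0.96, 152.1, 209.7)]
rack [(0.57, 179.0, 214.0)]
receiver [(0.74, 319.8, 171.9), (0.24, 187.1, 145.9)]
notch [(0.58, 316.8, 172.7)]
mallet [(0.9, 187.8, 145.6)]
hone [(0.68, 417.2, 231.7), (0.28, 320.2, 173.0)]
lugs [(0.92, 194.8, 215.3), (0.89, 208.0, 257.3), (0.8, 169.9, 281.7), (0.55, 243.9, 229.7)]
entry [(0.69, 319.6, 170.6)]
spring [(0.71, 323.1, 175.8)]
```

View pics/scene0.png

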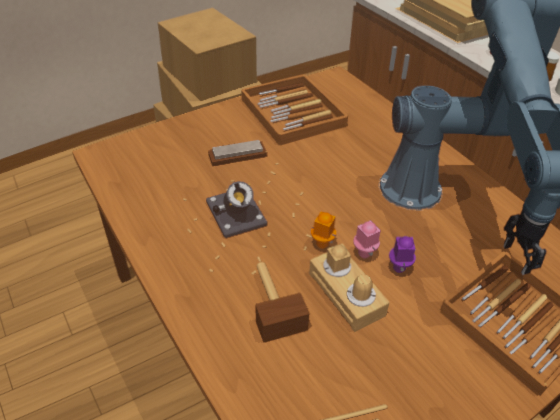

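View pics/top0.png

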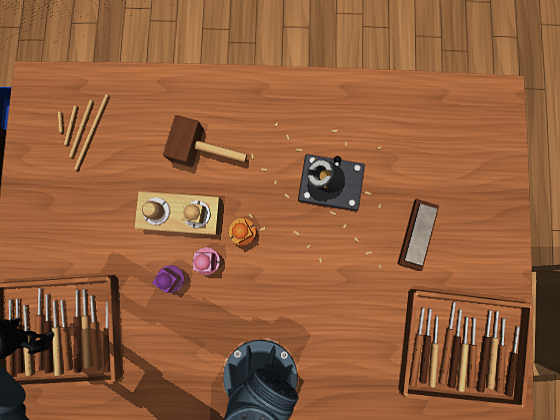

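```bash
python3 - <<'E'
import cv2,numpy as np
a=cv2.imread('pics/scene0.png')[200:330,290:440];b=cv2.imread('pics/top0.png')[170:310,120:280]
a=cv2.resize(a,(600,520),interpolation=cv2.INTER_CUBIC);b=cv2.resize(b,(640,560),interpolation=cv2.INTER_CUBIC)
cv2.imwrite('pics/ca.png',a);cv2.imwrite('pics/cb.png',b)
a=cv2.imread('pics/scene0.png')[120:240,180:310];b=cv2.imread('pics/top0.png')[120:230,260:390]
a=cv2.resize(a,None,fx=4,fy=4,interpolation=cv2.INTER_CUBIC);b=cv2.resize(b,None,fx=4,fy=4,interpolation=cv2.INTER_CUBIC)
cv2.imwrite('pics/cc.png',a);cv2.imwrite('pics/cd.png',b)
E
```

```text
(no output)
```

View pics/ca.png

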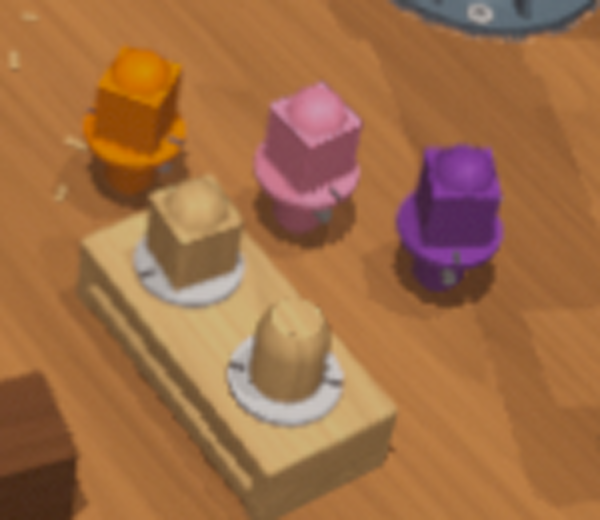

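View pics/cb.png

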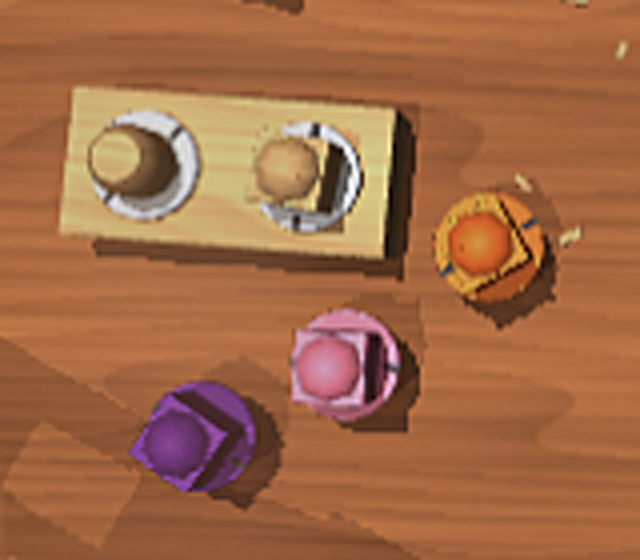

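View pics/cc.png

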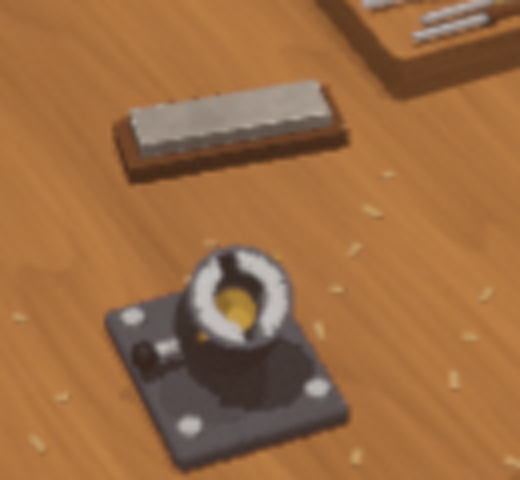

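View pics/cd.png

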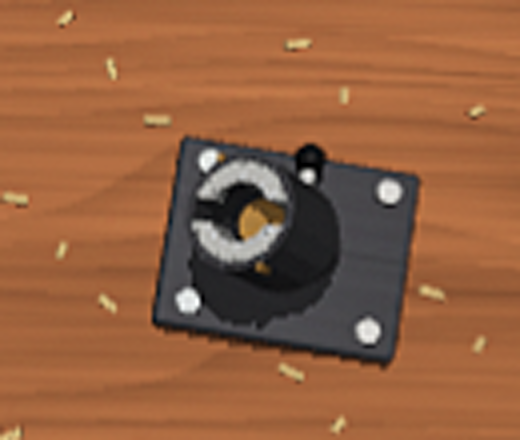

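```bash
python3 - <<'E'
from h import *
C={n:camera(n) for n in("scene","top")}
S,T=C['scene'],C['top']
pt=lambda th,c,i=0:(lambda d:(d['centre'][1]*560,d['centre'][0]*420))(pinpoint(c,th)[i])
for th in ['receiver','entry','notch','spring','round_blank','mallet','hone']:
    a,b=pt(th,S),pt(th,T); x,e=tri([ray(S,*a),ray(T,*b)]); print(th,x.round(4),np.round(e,4))
for (a) in [pt('square_blank',S,i) for i in range(4)]:
    x,e=tri([ray(S,*a),ray(T,*pt('square_blank',T,0))]); print('sq',np.round(a),x.round(4),np.round(e,4))
# light grey ring/ellipses
for n,c in C.items():
    img=c['img'];hsv=cv2.cvtColor(img,cv2.COLOR_BGR2HSV)
    m=((hsv[...,1]<60)&(hsv[...,2]>130)).astype(np.uint8)
    nb,lab,st,ce=cv2.connectedComponentsWithStats(m)
    for i in range(1,nb):
        if 40<st[i,4]<3000: 
            p=np.argwhere(lab==i)[:,::-1].astype(np.float32)
            h=cv2.convexHull(p)[:,0]
            z=.072
            if len(h)>5:
                e=cv2.fitEllipse(h)
                w=np.array([onz(c,*q,z)[:2] for q in h]); print(n,st[i],ce[i].round(1),[np.round(k,1) for k in e],'circ at .072:',cv2.minEnclosingCircle(w.astype(np.float32)))
    d=trace(c,'rack')
    for r in d[:2]:
        m=r['mask'].astype(np.uint8); ct=max(cv2.findContours(m,0,1)[0],key=cv2.contourArea)
        print(n,'rack',r['conf'],m.sum(),cv2.approxPolyDP(ct,4,True)[:,0].tolist())
    d=trace(c,'receiver')
    for r in d[:2]:
        m=r['mask'].astype(np.uint8); ct=max(cv2.findContours(m,0,1)[0],key=cv2.contourArea)
        print(n,'rec',r['conf'],m.sum(),cv2.approxPolyDP(ct,4,True)[:,0].tolist())
E
```

```text
receiver [ 0.6004 -0.1624  0.1403] [0.0028 0.0028]
entry [ 0.6034 -0.1466  0.1434] [0.0021 0.0021]
notch [ 0.6023 -0.1499  0.1463] [0.0021 0.0021]
spring [ 0.613  -0.1739  0.0934] [0.0008 0.0008]
round_blank [0.4914 0.3224 0.0687] [0.0017 0.0017]
mallet [ 0.7038  0.256  -0.0022] [0.0055 0.0055]
hone [ 0.4349 -0.4742  0.0168] [0.004 0.004]
sq [333. 266.] [ 0.3871  0.15   -0.0275] [0.0511 0.0511]
sq [325. 237.] [0.4004 0.1237 0.0894] [0.0603 0.0603]
sq [367. 244.] [0.3454 0.165  0.0552] [0.003 0.003]
sq [402. 255.] [0.305  0.2077 0.0264] [0.0563 0.0563]
scene [ 364    0  130   72 1674] [441.   35.1] [array([398.6,  49.9]), array([100.2, 191. ]), np.float64(94.3)] circ at .072: ((-0.8515015244483948, -0.850953221321106), 0.47099223732948303)
scene [ 497    0   50   96 2541] [522.1  44.2] [array([521.3,  40.5]), array([ 30.8, 132.6]), np.float64(163.1)] circ at .072: ((-1.346565842628479, -0.5371121168136597), 0.630695104598999)
scene [547  31  13  78 502] [554.9  69.4] [array([558.2,  69.2]), array([22. , 77.9]), np.float64(177.9)] circ at .072: ((-1.2898151874542236, -0.259921282529830
[... 7575 characters left out ...]
4)] circ at .072: ((0.15798772871494293, -0.7093467712402344), 0.037848614156246185)
top [514 327   5  26  47] [516.2 339.8] [array([516.1, 339.9]), array([ 2.7, 26.3]), np.float64(6.9)] circ at .072: ((0.13635563850402832, -0.7505542039871216), 0.03662625700235367)
top [234 350   7   8  41] [237.  353.5] [array([237.1, 353.6]), array([6.8, 7.5]), np.float64(158.5)] circ at .072: ((0.08631715178489685, 0.06428111344575882), 0.010581092908978462)
top rack 0.78 2022 [[137, 194], [137, 228], [219, 233], [218, 197]]
top rack 0.56 1769 [[416, 199], [398, 263], [422, 270], [438, 207]]
top rec 0.61 1017 [[341, 159], [336, 157], [333, 164], [315, 160], [307, 171], [309, 182], [329, 193], [342, 188]]
```

```bash
cat > rec.py <<'E'
from h import *
from scipy.optimize import least_squares
def Rrec(az):
    d=np.array([np.cos(az),np.sin(az),0]);s,c=np.sin(np.radians(32)),np.cos(np.radians(32))
    z=d*s+[0,0,c];x=-d*c+np.array([0,0,s]);y=np.cross(z,x);return np.stack([x,y,z],1)
E
python3 - <<'E'
from rec import *
C={n:camera(n) for n in("scene","top")}
hulls={}
for n,c in C.items():
    hsv=cv2.cvtColor(c['img'],cv2.COLOR_BGR2HSV)
    m=((hsv[...,1]<60)&(hsv[...,2]>120)).astype(np.uint8)
    nb,lab,st,ce=cv2.connectedComponentsWithStats(m)
    box=(225,178,262,210) if n=='scene' else (303,155,336,190)
    p=[]
    for i in range(1,nb):
        if 60<st[i,4]<400 and box[0]<ce[i,0]<box[2] and box[1]<ce[i,1]<box[3]: p.append(np.argwhere(lab==i)[:,::-1])
    p=np.concatenate(p).astype(np.float32); hulls[n]=cv2.convexHull(p)[:,0]; print(n,len(p),hulls[n].min(0),hulls[n].max(0))
az=np.radians(80);Rr=Rrec(az)
def f(v,use):
    o=np.array([v[0],v[1],.13]);out=[]
    for n in use:
        c=C[n]
        for q in hulls[n]:
            a,w=ray(c,*q);P=a+w*((o-a)@Rr[:,2])/(w@Rr[:,2]);out.append((np.linalg.norm(P-o)-v[2])*1000)
    return out
for use in (['scene'],['top'],['scene','top']):
    r=least_squares(f,[.6,-.155,.04],args=(use,));print(use,r.x.round(4),np.sqrt(np.mean(r.fun**2)))
o=np.array([r.x[0],r.x[1],.13])
# overlays
for n,c in C.items():
    img=cv2.resize(c['img'],None,fx=4,fy=4,interpolation=cv2.INTER_CUBIC)
    def dr(P,col):
        q=proj(c,P)
        for k in q: cv2.circle(img,tuple(int(t) for t in (k*4+1.5)),1,col,-1)
    t=np.linspace(0,2*np.pi,200)
    for rad,col in((.042,(0,0,255)),(.022,(0,255,0))):
        dr(o+(np.stack([rad*np.cos(t),rad*np.sin(t),0*t],1))@Rr.T,col)
    l=np.linspace(-.05,.05,60); dr(o+np.stack([l,0*l,0*l],1)@Rr.T,(255,0,255))
    l=np.linspace(0,.08,40); dr(o+np.stack([0*l,0*l,l],1)@Rr.T,(255,255,0))
    # blank
    for (bx,by,yaw) in [(.4835,.1955,-.22)]:
        b=np.array([bx,by,.064]);cz,sz=np.cos(yaw),np.sin(yaw);Rb=np.array([[cz,-sz,0],[sz,cz,0],[0,0,1]])
        dr(b+(np.stack([.04*np.cos(t),.04*np.sin(t),0*t+.008],1))@Rb.T,(0,0,255))
        e=np.linspace(-.025,.025,30)
        for zz in(.008,.064):
            for s in(-.025,.025):
                dr(b+np.stack([e,0*e+s,0*e+zz],1)@Rb.T,(0,255,0));dr(b+np.stack([0*e+s,e,0*e+zz],1)@Rb.T,(0,255,0))
        l=np.linspace(-.045,.045,60);dr(b+np.stack([l,0*l,0*l+.008],1)@Rb.T,(255,0,255))
    x0,y0=(205,150) if n=='scene' else (285,140); 
    A=img[y0*4:y0*4+320,x0*4:x0*4+320]
    x0,y0=(305,225) if n=='scene' else (160,180); B=img[y0*4:y0*4+320,x0*4:x0*4+320]
    cv2.imwrite(f'pics/ov_{n}.png',cv2.resize(np.hstack([A,B]),(800,400)))
E
```

```text
scene 268 [228. 182.] [252. 205.]
top 231 [308. 160.] [331. 185.]
['scene'] [ 0.5996 -0.1629  0.0385] 0.5282732802631738
['top'] [ 0.6043 -0.1548  0.0362] 0.646597110994522
['scene', 'top'] [ 0.6027 -0.157   0.0376] 2.9907431005282246
```

View pics/ov_scene.png

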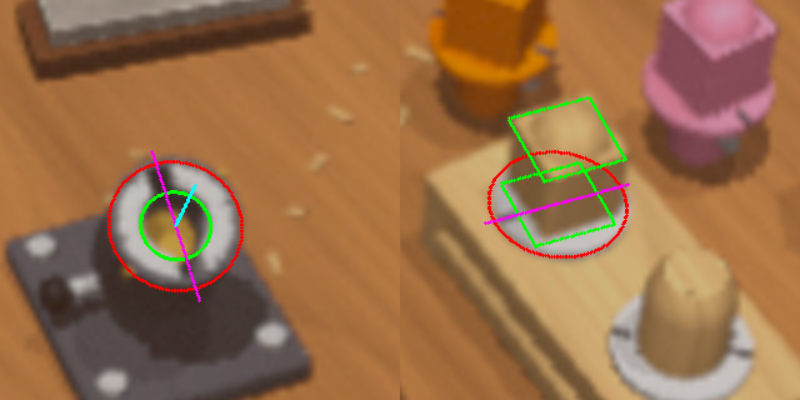

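View pics/ov_top.png

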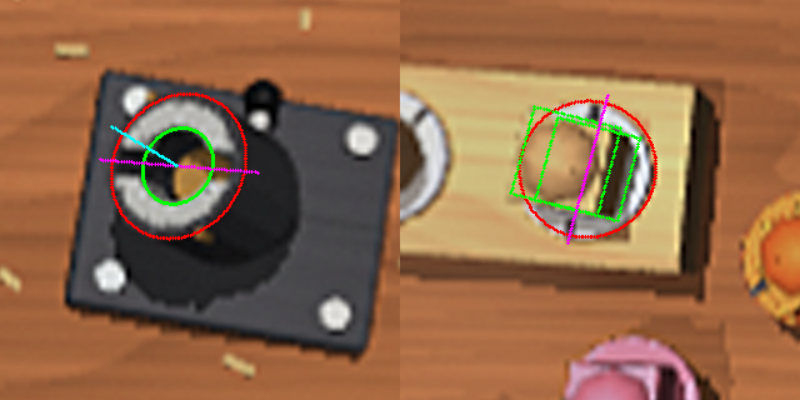

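```bash
python3 - <<'E'
from rec import *
C={n:camera(n) for n in("scene","top")}
print([ (c['shot']) for c in C.values()])
hulls={}
for n,c in C.items():
    hsv=cv2.cvtColor(c['img'],cv2.COLOR_BGR2HSV)
    m=((hsv[...,1]<60)&(hsv[...,2]>110)).astype(np.uint8)
    nb,lab,st,ce=cv2.connectedComponentsWithStats(m)
    for box,k in (((225,178,262,210) if n=='scene' else (303,155,336,190),'rec'),((320,250,352,280) if n=='scene' else (190,198,212,232),'sq'),((345,280,378,306) if n=='scene' else (145,195,172,226),'rd')):
        p=[np.argwhere(lab==i)[:,::-1] for i in range(1,nb) if 40<st[i,4]<400 and box[0]<ce[i,0]<box[2] and box[1]<ce[i,1]<box[3]]
        p=np.concatenate(p).astype(np.float32); hulls[k,n]=cv2.convexHull(p)[:,0]
def f(v,use,k,Rr):
    o=np.array([v[0],v[1],v[2]]);out=[]
    for n in use:
        c=C[n]
        for q in hulls[k,n]:
            a,w=ray(c,*q);P=a+w*((o-a)@Rr[:,2])/(w@Rr[:,2]);out.append((np.linalg.norm(P-o)-v[3])*1000)
    return out
for az in (70,80,90):
    r=least_squares(f,[.6,-.155,.13,.04],args=(['scene','top'],'rec',Rrec(np.radians(az))));print(az,r.x.round(4),np.sqrt(np.mean(r.fun**2)))
for k,x in(('sq',[.483,.195]),('rd',[.4877,.3165])):
    g=lambda v,use:np.sort(np.abs(f([v[0],v[1],.072,.04],use,k,np.eye(3))))
    for use in (['scene'],['top'],['scene','top']):
        r=least_squares(lambda v:f([v[0],v[1],.072,.04],use,k,np.eye(3)),x,loss='soft_l1',f_scale=1);print(k,use,r.x.round(4))
E
```

```text
[7, 8]
70 [ 0.6032 -0.1544  0.138   0.0375] 1.4877115717044267
80 [ 0.603  -0.1545  0.1379  0.0375] 1.5340989636013045
90 [ 0.6027 -0.1546  0.1378  0.0377] 1.9580982657513892
sq ['scene'] [0.4817 0.1963]
sq ['top'] [0.4831 0.1999]
sq ['scene', 'top'] [0.4826 0.1984]
rd ['scene'] [0.4873 0.3159]
rd ['top'] [0.4885 0.3183]
rd ['scene', 'top'] [0.488  0.3173]
```

Candidates: pale square block in the rack (scene 339,262 / top 197,213) is the target. The look-alikes are orange (scene 323,230), pink (367,238) and purple (402,252), plus the round blank (361,290). The crop confirms the square, pale one in the −y rack place.

Request:
{"name": "servo_tool", "arguments": {
  "plan": [
    [[0.033,-0.037,0,0.0115,1],[0.033,-0.037,0,0.0115,1],[0.033,-0.037,0,0.0115,1],[0.033,-0.037,0,0.0115,1],[0.033,-0.037,0,0.0115,1],[0.033,-0.037,0,0.0115,1],[0.033,-0.037,0,0.0115,1],[0.033,-0.037,0,0.0115,1]]
  ]
}}

```text
time_s: 3.5
eef_pos: [0.4415, 0.2496, 0.2177]
eef_rot: [0.0, 0.109, 0.994, 0.0]
wrist_force: [0.4, 0.8, 0.9]
opening: 1.001
```

Request:
{"name": "servo_tool", "arguments": {
  "plan": [
    [[0.0205,-0.026,0,0,1],[0.0205,-0.026,0,0,1],[0,0,0,0,1]]
  ]
}}

```text
time_s: 3.8
eef_pos: [0.4837, 0.1962, 0.2175]
eef_rot: [0.001, 0.112, 0.994, -0.0]
wrist_force: [-0.4, 0.4, -0.6]
opening: 1.001
```

```bash
python3 - <<'E'
from h import *
s=get_obs();print(s['time_s'],np.round(s['eef_pos'],4))
o=[]
for n,(x0,y0) in (('scene',(285,190)),('top',(150,160))):
    c=camera(n); o.append(cv2.resize(c['img'][y0:y0+100,x0:x0+100],(400,400),interpolation=cv2.INTER_CUBIC))
    print(n,proj(c,np.array(s['eef_pos'])))
cv2.imwrite('pics/g1.png',np.hstack(o))
E
```

```text
3.8 [0.4837 0.1962 0.2175]
scene [[341.11759936 230.42838862]]
top [[184.67281889 208.77337217]]
```

View pics/g1.png

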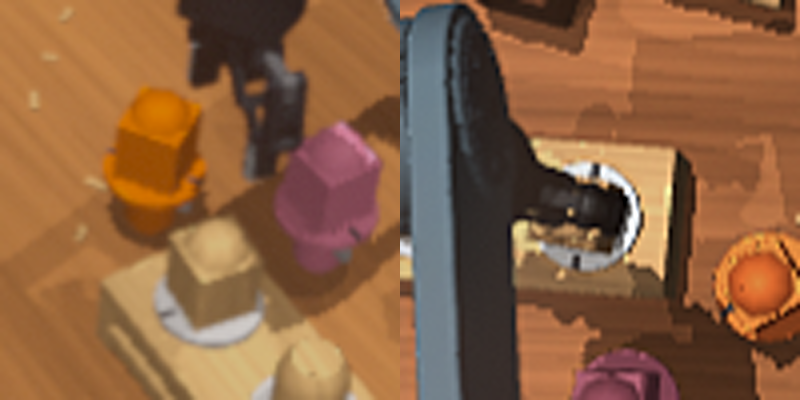

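```bash
python3 - <<'E'
from h import *
s=get_obs()
c=camera('scene');x0,y0=310,170
im=cv2.resize(c['img'][y0:y0+80,x0:x0+80],(640,640),interpolation=cv2.INTER_CUBIC)
im=np.clip(im.astype(float)*2.2,0,255).astype(np.uint8)
p=np.array(s['eef_pos']);a=np.radians(77.2);y=np.array([np.cos(a),np.sin(a),0])
for P,col in((p,(0,0,255)),(p+.0425*y,(0,255,0)),(p-.0425*y,(255,0,0)),(p+[0,0,.05],(0,255,255))):
    u=((proj(c,P)[0]-[x0,y0]+.5)*8).astype(int);cv2.circle(im,tuple(u),4,col,-1)
cv2.imwrite('pics/g2.png',im[:600])
E
```

```text
(no output)
```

View pics/g2.png

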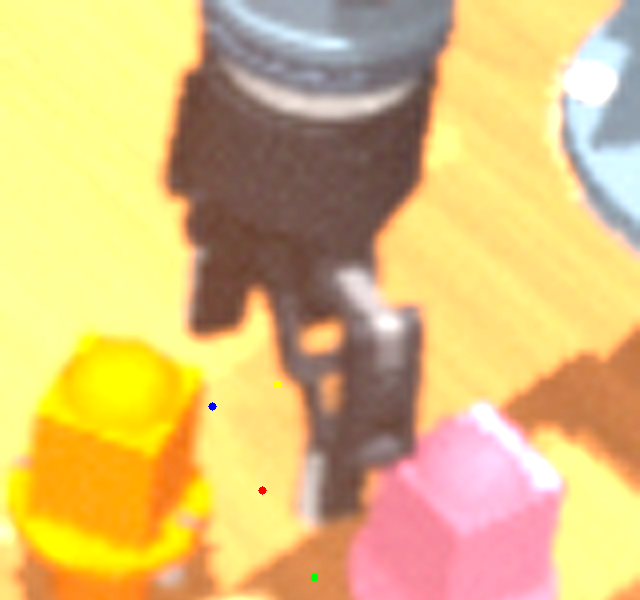

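```bash
python3 - <<'E'
from h import *
s=get_obs();p=np.array(s['eef_pos']);print(p,s['q'],s['time_s'])
for n in('scene','top'):
    c=camera(n);im=c['img'].copy()
    a=np.radians(77.2);y=np.array([np.cos(a),np.sin(a),0])
    for P,col in((np.zeros(3),(0,255,0)),(p,(0,0,255)),(p+.0425*y,(0,255,0)),(p-.0425*y,(255,0,0)),(p+[0,0,.05],(0,255,255)),(p+[0,0,.2],(255,255,0)),(p*[1,1,0]+[0,0,.143],(255,0,255)),(np.array([.4825,.197,.143]),(255,0,255))):
        u=proj(c,P)[0].round().astype(int);cv2.circle(im,tuple(int(k) for k in u),1,col,-1)
    x0,y0=(280,90) if n=='scene' else (130,150)
    cv2.imwrite(f'pics/k_{n}.png',cv2.resize(im[y0:y0+250,x0:x0+260],None,fx=2.4,fy=2.4,interpolation=cv2.INTER_NEAREST))
E
```

```text
[0.48104767 0.19949083 0.21726593] [ 1.64676299e-01  5.94649820e-02  1.74178148e+00  4.08634834e-04
  1.34085168e+00 -1.18591750e+00] 3.95
```

View pics/k_scene.png

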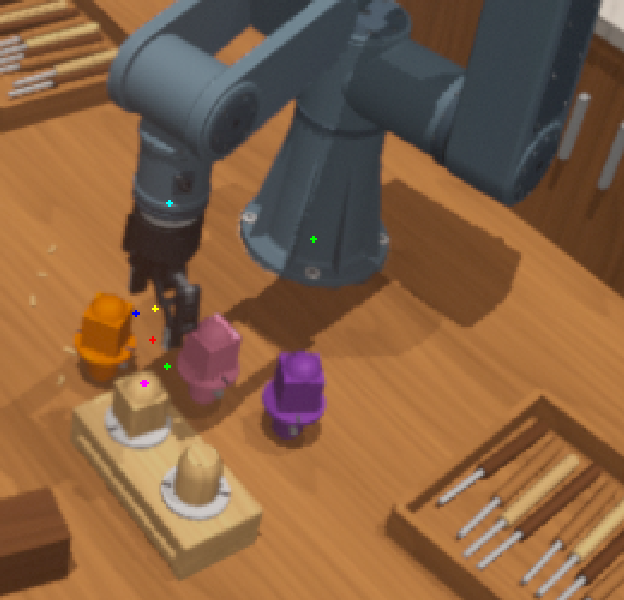

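View pics/k_top.png

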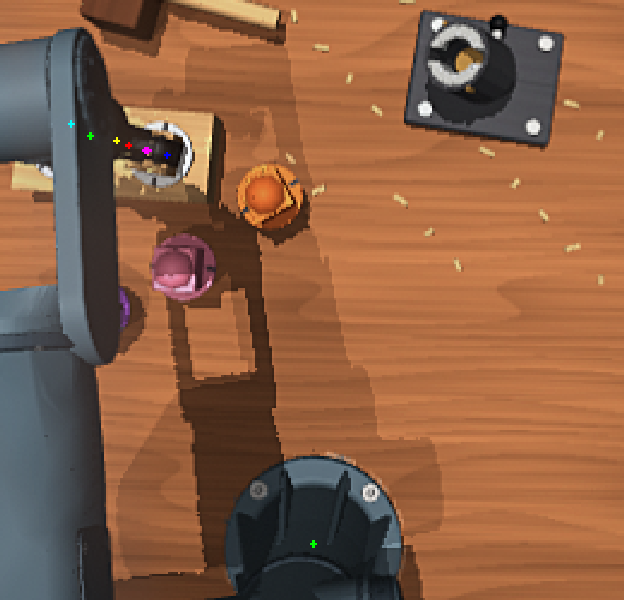

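Request:
{"name": "servo_tool", "arguments": {
  "plan": [
    [[0,0,-0.03,0,1],[0,0,-0.03,0,1],[0,0,0,0,1]]
  ]
}}

```text
time_s: 4.35
eef_pos: [0.4776, 0.1998, 0.1535]
eef_rot: [-0.004, 0.109, 0.994, -0.001]
wrist_force: [-0.2, 0.6, -0.1]
opening: 1.0
```

```bash
python3 - <<'E'
from h import *
s=get_obs();print(s['time_s'],np.round(s['eef_pos'],4),np.round(s['eef_rot'],3))
o=[];p=np.array(s['eef_pos'])
for n,(x0,y0) in (('scene',(295,185)),('top',(150,165))):
    c=camera(n); im=cv2.resize(c['img'][y0:y0+100,x0:x0+100],(400,400),interpolation=cv2.INTER_CUBIC);im=np.clip(im*1.6,0,255).astype(np.uint8)
    cv2.circle(im,tuple(int(k) for k in (proj(c,p)[0]-[x0,y0]+.5)*4),3,(0,0,255),-1);o.append(im)
cv2.imwrite('pics/g3.png',np.hstack(o))
E
```

```text
4.35 [0.4776 0.1998 0.1535] [-0.004  0.109  0.994 -0.001]
```

View pics/g3.png

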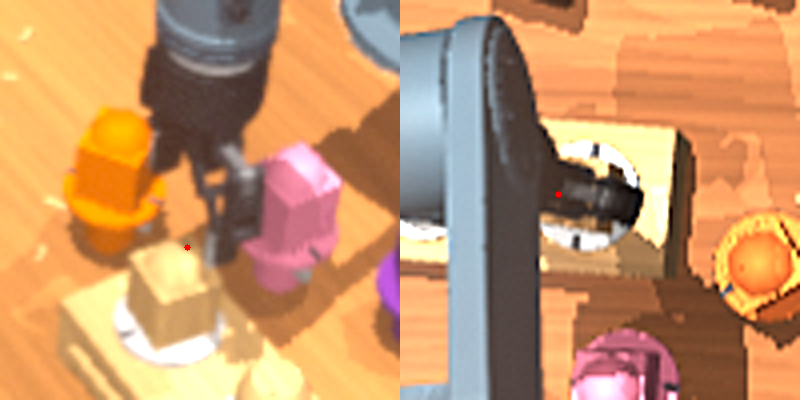

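Request:
{"name": "servo_tool", "arguments": {
  "plan": [
    [[0.002,-0.001,-0.03,0,1],[0.002,-0.001,0,0,1],[0,0,0,0,1]]
  ]
}}

```text
time_s: 4.75
eef_pos: [0.486, 0.1975, 0.1288]
eef_rot: [0.0, 0.11, 0.994, 0.0]
wrist_force: [0.5, -0.1, 0.4]
opening: 1.001
```

```bash
python3 - <<'E'
from h import *
s=get_obs();print(s['time_s'],np.round(s['eef_pos'],4),np.round(s['eef_rot'],3))
o=[];p=np.array(s['eef_pos'])
for n,(x0,y0) in (('scene',(295,185)),('top',(150,165))):
    c=camera(n); im=cv2.resize(c['img'][y0:y0+100,x0:x0+100],(400,400),interpolation=cv2.INTER_CUBIC);im=np.clip(im*1.6,0,255).astype(np.uint8)
    cv2.circle(im,tuple(int(k) for k in (proj(c,p)[0]-[x0,y0]+.5)*4),3,(0,0,255),-1);o.append(im)
s=get_obs();print(s['time_s'],np.round(s['eef_pos'],4),np.round(s['eef_rot'],3),np.round(s['q'],3))
cv2.imwrite('pics/g4.png',np.hstack(o))
E
```

```text
4.75 [0.486  0.1975 0.1288] [0.    0.11  0.994 0.   ]
4.85 [0.4866 0.1976 0.1294] [0.001 0.11  0.994 0.   ] [ 0.16   0.167  1.813  0.     1.159 -1.192]
```

View pics/g4.png

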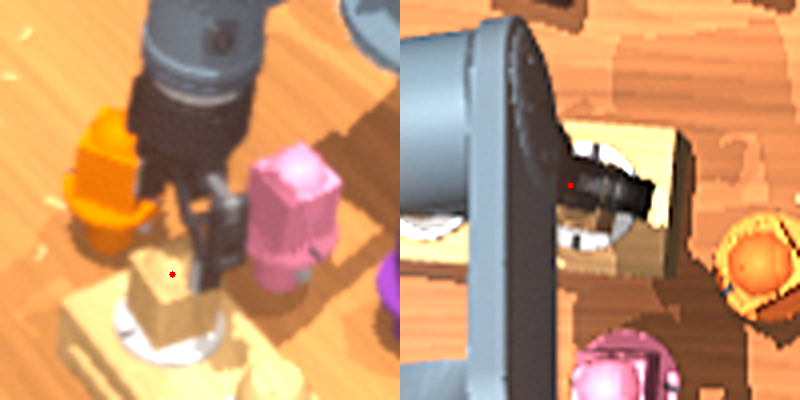

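Request:
{"name": "servo_tool", "arguments": {
  "plan": [
    [[-0.002,0,-0.014,0,1],[-0.002,0,-0.014,0,1],[0,0,0,0,1]]
  ]
}}

```text
time_s: 5.15
eef_pos: [0.4789, 0.197, 0.0967]
eef_rot: [-0.002, 0.11, 0.994, -0.001]
wrist_force: [-0.5, 0.4, -0.6]
opening: 0.998
```

```bash
cat > look.py <<'E'
from h import *
import sys
def look(name,boxes,gain=1.6,sz=100,marks=[]):
    s=get_obs();print(s['time_s'],np.round(s['eef_pos'],4),np.round(s['eef_rot'],3),'F',np.round(s['wrist_force'],1),'T',np.round(s['torque'],2),'q6',round(s['q'][5],2),'op',round(s['opening'],3))
    o=[];p=np.array(s['eef_pos']);C={}
    for n,(x0,y0) in boxes.items():
        c=camera(n);C[n]=c;k=400//sz if 400%sz==0 else 400/sz
        im=cv2.resize(c['img'][y0:y0+sz,x0:x0+sz],(400,400),interpolation=cv2.INTER_CUBIC);im=np.clip(im*gain,0,255).astype(np.uint8)
        for P in [p]+list(marks): cv2.circle(im,tuple(int(t) for t in (proj(c,P)[0]-[x0,y0]+.5)*k),2,(0,0,255),-1)
        o.append(im)
    cv2.imwrite(f'pics/{name}.png',np.hstack(o)); return C
E
python3 -c "
from look import *
look('g5',{'scene':(295,185),'top':(150,165)})"
```

```text
5.15 [0.4789 0.197  0.0967] [-0.002  0.11   0.994 -0.001] F [-0.5  0.4 -0.6] T [ 0.05 -0.02 -0.  ] q6 -1.19 op 0.998
```

View pics/g5.png

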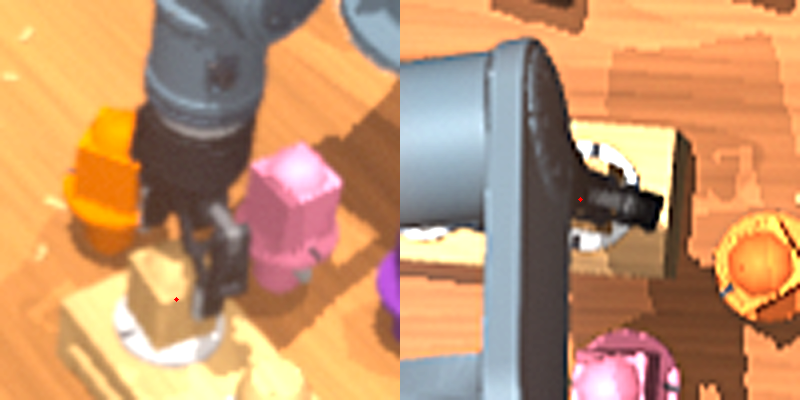

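Request:
{"name": "servo_tool", "arguments": {
  "plan": [
    [[0.001,0,0,0,-1],[0,0,0,0,-1],[0,0,0,0,-1],[0,0,0,0,-1],[0,0,0,0,-1],[0,0,0,0,-1]]
  ]
}}

```text
time_s: 5.85
eef_pos: [0.4832, 0.1974, 0.1004]
eef_rot: [0.001, 0.11, 0.994, 0.0]
wrist_force: [-1.0, -0.1, 5.1]
opening: 0.57
```

```bash
python3 -c "
from look import *
look('g6',{'scene':(305,205),'top':(160,175)},sz=80)"
```

```text
5.85 [0.4832 0.1974 0.1004] [0.001 0.11  0.994 0.   ] F [-1.  -0.1  5.1] T [-0.18  0.11 -0.06] q6 -1.19 op 0.57
```

View pics/g6.png

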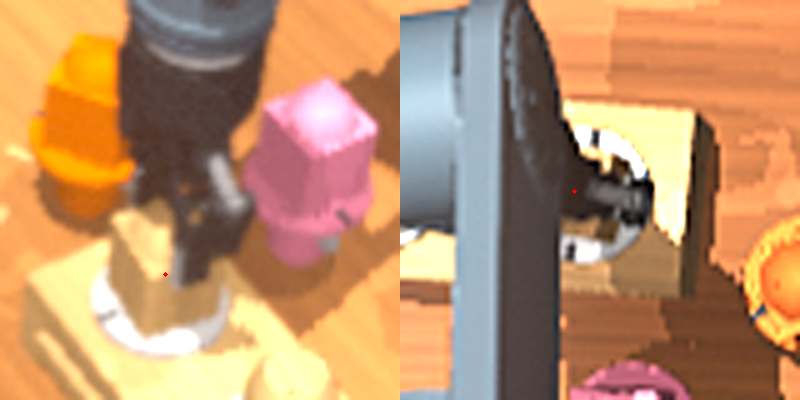

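Request:
{"name": "servo_tool", "arguments": {
  "plan": [
    [[0,0,0.02,0,-1],[0,0,0.03,0,-1],[0,0,0.03,0,-1],[0,0,0.01,0,-1],[0,0,0,0,-1]]
  ]
}}

```text
time_s: 6.45
eef_pos: [0.4832, 0.1974, 0.1904]
eef_rot: [0.001, 0.11, 0.994, 0.0]
wrist_force: [-0.6, -0.2, -3.2]
opening: 0.571
```

```bash
python3 -c "
from look import *
look('g7',{'scene':(285,165),'top':(150,165)},sz=100)"
```

```text
6.45 [0.4832 0.1974 0.1904] [0.001 0.11  0.994 0.   ] F [-0.6 -0.2 -3.2] T [-0.04  0.04  0.03] q6 -1.19 op 0.571
```

View pics/g7.png

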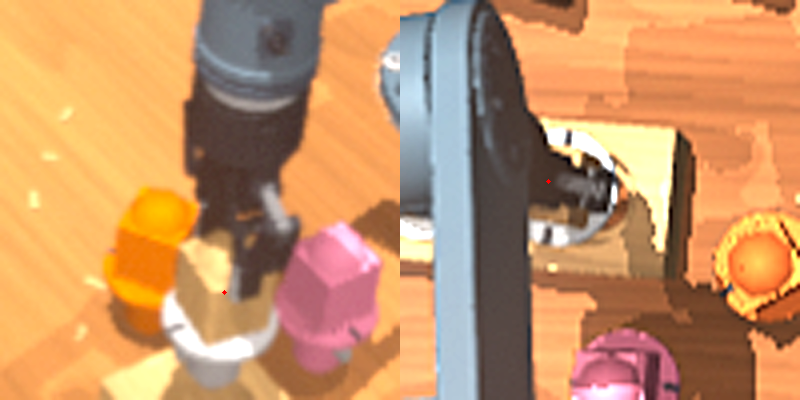

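Request:
{"name": "servo_tool", "arguments": {
  "plan": [
    [[0.005,-0.013,0,-0.145,-1],[0.005,-0.013,0,-0.145,-1],[0.005,-0.013,0,-0.145,-1],[0.005,-0.013,0,-0.145,-1],[0.005,-0.013,0,-0.145,-1],[0.005,-0.013,0,-0.145,-1],[0.005,-0.013,0,-0.145,-1],[0,-0.011,0,-0.145,-1]]
  ]
}}

```text
time_s: 7.35
eef_pos: [0.5165, 0.0946, 0.1869]
eef_rot: [-0.001, 0.639, 0.769, -0.001]
wrist_force: [-0.1, -0.4, -3.1]
opening: 0.57
```

Request:
{"name": "servo_tool", "arguments": {
  "plan": [
    [[0,0,0,-0.145,-1],[0,0,-0.02,-0.09,-1],[0,0,-0.03,0,-1],[0,0,-0.011,0,-1],[0,0,0,0,-1]]
  ]
}}

```text
time_s: 7.85
eef_pos: [0.5146, 0.0954, 0.125]
eef_rot: [-0.003, 0.722, 0.691, -0.003]
wrist_force: [-0.4, 0.0, -2.2]
opening: 0.569
```

```bash
python3 -c "
from look import *
look('g8',{'scene':(275,165),'top':(180,150)},sz=100)"
```

```text
7.85 [0.5146 0.0954 0.125 ] [-0.003  0.722  0.691 -0.003] F [-0.4  0.  -2.2] T [-0.    0.04  0.03] q6 0.0 op 0.569
```

View pics/g8.png

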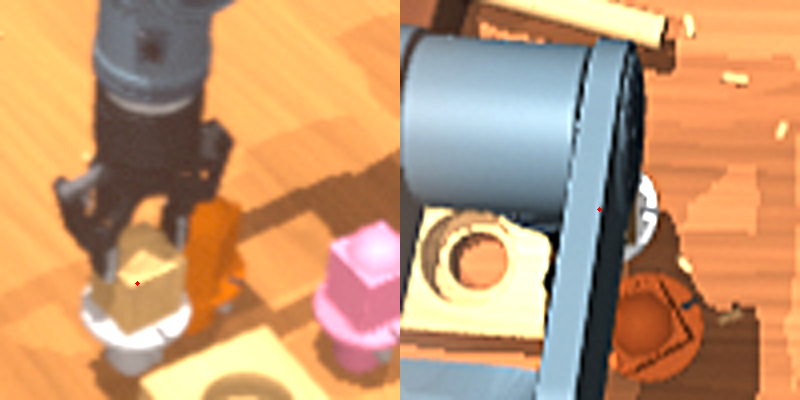

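Request:
{"name": "servo_tool", "arguments": {
  "plan": [
    [[0,0.008,0.002,0,-1],[0,0.007,0.002,0,-1],[0,0.004,0,0,-1],[0,0,0,0,-1]]
  ]
}}

```text
time_s: 8.35
eef_pos: [0.5177, 0.1152, 0.1331]
eef_rot: [0.0, 0.722, 0.692, 0.001]
wrist_force: [-0.0, -0.5, -2.8]
opening: 0.565
```

Request:
{"name": "servo_tool", "arguments": {
  "plan": [
    [[0,0.004,0,0,-1],[0,0.003,0,0,-1],[0,0,0,0,-1]]
  ]
}}

```text
time_s: 8.65
eef_pos: [0.5177, 0.1209, 0.1326]
eef_rot: [0.001, 0.722, 0.692, -0.0]
wrist_force: [0.4, -3.6, -0.5]
opening: 0.565
```

Request:
{"name": "servo_tool", "arguments": {
  "plan": [
    [[0,0.005,0,0,-1],[0,0.005,0,0,-1],[0,0,0,0,-1]]
  ]
}}

```text
time_s: 8.95
eef_pos: [0.5178, 0.1308, 0.1328]
eef_rot: [0.001, 0.722, 0.691, -0.0]
wrist_force: [0.3, -4.6, -0.3]
opening: 0.566
```

```bash
python3 -c "
from look import *
look('g9',{'scene':(275,165),'top':(180,150)},sz=100)"
```

```text
8.95 [0.5178 0.1308 0.1328] [ 0.001  0.722  0.691 -0.   ] F [ 0.3 -4.6 -0.3] T [-1.16 -0.06 -0.01] q6 0.07 op 0.566
```

View pics/g9.png

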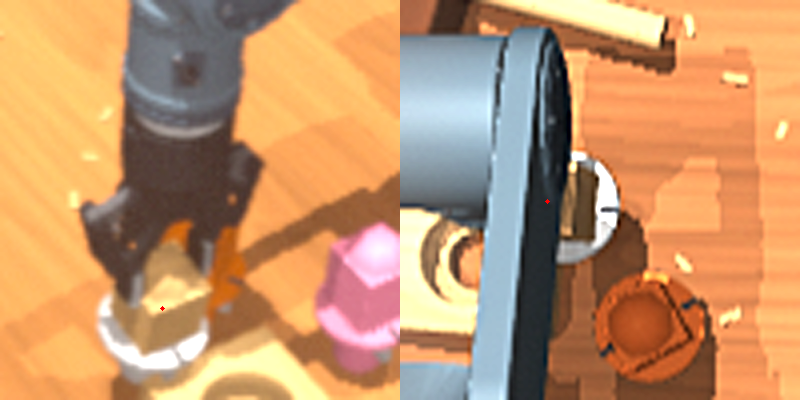

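Request:
{"name": "servo_tool", "arguments": {
  "plan": [
    [[0,0.006,0,0,-1],[0,0.006,0,0,-1],[0,0.006,0,0,-1],[0,0.005,0,0,-1],[0,0.005,0,0,-1],[0,0,0,0,-1]]
  ]
}}

```text
time_s: 9.65
eef_pos: [0.517, 0.1591, 0.132]
eef_rot: [-0.0, 0.722, 0.691, -0.001]
wrist_force: [-0.5, -4.0, -1.0]
opening: 0.565
```

```bash
python3 -c "
from look import *
look('g10',{'scene':(275,165),'top':(180,150)},sz=100)"
```

```text
9.65 [0.517  0.1591 0.132 ] [-0.     0.722  0.691 -0.001] F [-0.5 -4.  -1. ] T [-1.12  0.03  0.  ] q6 0.12 op 0.565
```

View pics/g10.png

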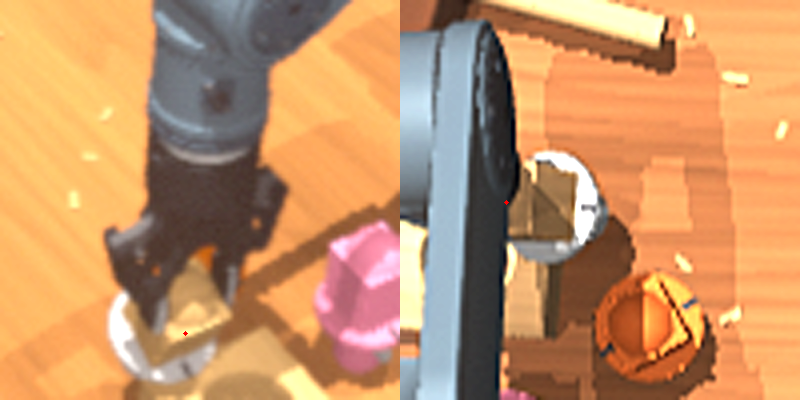

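Request:
{"name": "servo_tool", "arguments": {
  "plan": [
    [[0,-0.005,0.03,0,-1],[0,-0.01,0.04,0,-1],[0.01,-0.03,0.039,0,-1],[0.02,-0.04,0,-0.04,-1],[0.02,-0.04,0,-0.04,-1],[0.02,-0.04,0,-0.04,-1],[0.02,-0.04,0,-0.011,-1],[0.008,-0.039,0,0,-1]]
  ]
}}

```text
time_s: 10.55
eef_pos: [0.6165, -0.0855, 0.2406]
eef_rot: [-0.001, 0.766, 0.642, 0.001]
wrist_force: [-0.2, 0.3, -2.7]
opening: 0.561
```

Request:
{"name": "servo_tool", "arguments": {
  "plan": [
    [[0,0,0,0,-1],[0,0,0,0,-1]]
  ]
}}

```text
time_s: 10.75
eef_pos: [0.6151, -0.0847, 0.2403]
eef_rot: [-0.001, 0.767, 0.642, 0.0]
wrist_force: [-0.9, 0.6, -4.0]
opening: 0.562
```

```bash
python3 -c "
from look import *
look('g11',{'scene':(195,115),'top':(260,115)},sz=100)"
```

```text
10.75 [ 0.6151 -0.0847  0.2403] [-0.001  0.767  0.642  0.   ] F [-0.9  0.6 -4. ] T [ 0.11  0.01 -0.03] q6 -0.15 op 0.562
```

View pics/g11.png

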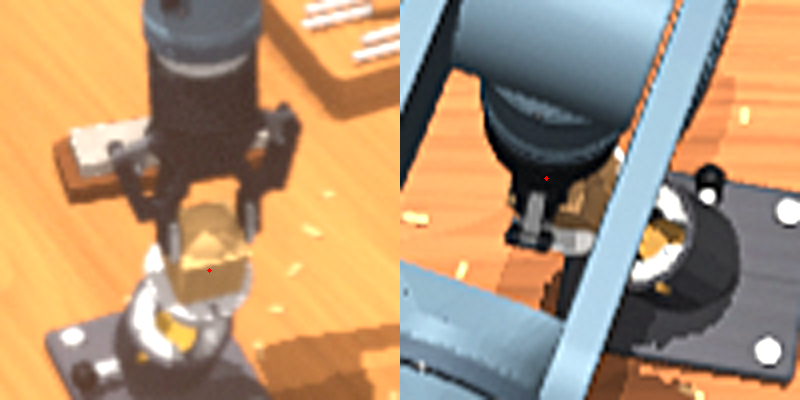

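```bash
cat > ov.py <<'E'
from look import *
from rec import Rrec
def blank_pose(s,th,hp,dx=0,z0=36.4):
    """tool yaw from quat; th deg tilt; hp pivot height in blank frame mm; dx offset along tool-x"""
    Rt=R.from_quat(np.array(s['eef_rot'])[[1,2,3,0]]).as_matrix(); y=Rt[:,1];psi=np.arctan2(y[1],y[0])
    d=np.array([np.cos(psi+np.pi/2),np.sin(psi+np.pi/2),0]);t=np.radians(th)
    z=d*np.sin(t)+np.array([0,0,np.cos(t)]);yy=np.array([np.cos(psi),np.sin(psi),0]);x=np.cross(yy,z)
    piv=np.array(s['eef_pos'])+[0,0,(hp-z0)/1000]+d*dx/1000
    return piv-hp/1000*z,np.stack([x,yy,z],1),psi
def curves(o,Rb):
    t=np.linspace(0,2*np.pi,160);L=[]
    f=lambda a,col:L.append((o+a@Rb.T,col))
    for zz,r,col in((.008,.04,(0,0,255)),(0,.04,(0,0,255)),(-.045,.02,(0,255,255)),(-.057,.012,(0,255,255))): f(np.stack([r*np.cos(t),r*np.sin(t),0*t+zz],1),col)
    e=np.linspace(-.025,.025,40)
    for zz in(.008,.064):
        for q in(-.025,.025):
            f(np.stack([e,0*e+q,0*e+zz],1),(0,255,0));f(np.stack([0*e+q,e,0*e+zz],1),(0,255,0))
    l=np.linspace(.026,.04,20)
    for q in(1,-1): f(np.stack([q*l,0*l,0*l+.008],1),(255,0,255))
    return L
def rcurves(o,Rr):
    t=np.linspace(0,2*np.pi,160);L=[]
    for r in(.042,.0375,.022): L.append((o+np.stack([r*np.cos(t),r*np.sin(t),0*t],1)@Rr.T,(255,128,0)))
    l=np.linspace(-.05,.05,60); L.append((o+np.stack([l,0*l,0*l],1)@Rr.T,(255,255,0)))
    return L
def draw(c,L,x0,y0,sz,gain=1.5,out=560):
    k=out/sz;im=cv2.resize(c['img'][y0:y0+sz,x0:x0+sz],(out,out),interpolation=cv2.INTER_CUBIC);im=np.clip(im*gain,0,255).astype(np.uint8)
    for P,col in L:
        for u in (proj(c,P)-[x0,y0]+.5)*k:
            if 0<=u[0]<out and 0<=u[1]<out: cv2.circle(im,tuple(int(q) for q in u),0,col,-1)
    return im
E
python3 - <<'E'
from ov import *
s=get_obs();c=camera('scene');t=camera('top')
import pickle;pickle.dump((s,c,t),open('s1.pkl','wb'))
o=np.array([.603,-.156,.13]);Rr=Rrec(np.radians(80))
for i,(th,hp) in enumerate([(31,41.4),(28,50)]):
    b=blank_pose(s,th,hp);L=curves(b[0],b[1])+rcurves(o,Rr)
    cv2.imwrite(f'pics/h{i}.png',np.hstack([draw(c,L,210,150,75,out=400),draw(t,L,275,140,75,out=400)]))
    print(b[2],Rr.T@(b[0]-o))
E
```

```text
-0.17442703582169924 [-0.00194183 -0.00084223  0.09584801]
-0.17442703582169924 [-0.00014982 -0.000842    0.09465671]
```

View pics/h0.png

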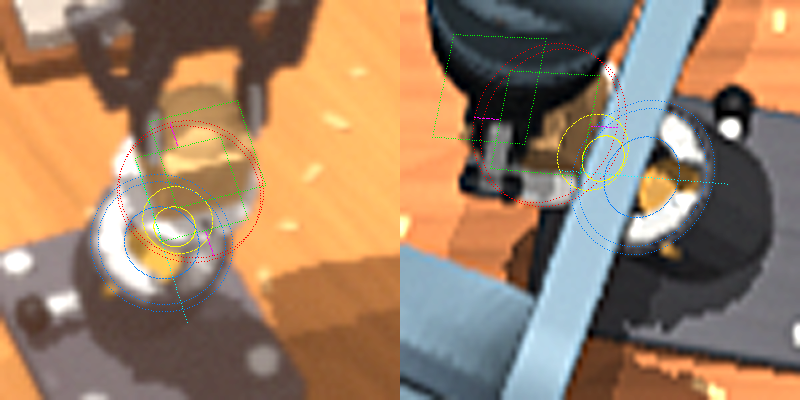

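View pics/h1.png

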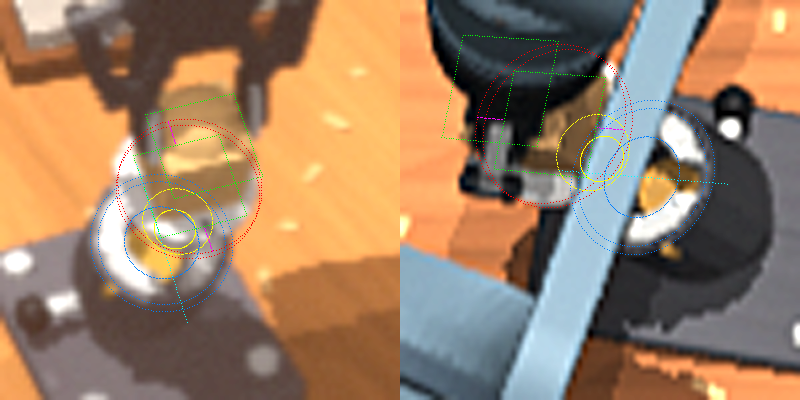

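```bash
python3 - <<'E'
from ov import *
import pickle
s,c,t=pickle.load(open('s1.pkl','rb'))
b=blank_pose(s,31,41.4);L=curves(b[0],b[1])
a=draw(c,[],218,155,50,out=400,gain=1.6);d=draw(t,[],285,145,50,out=400,gain=1.8)
cv2.imwrite('pics/h2.png',np.hstack([a,d]))
E
```

```text
(no output)
```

View pics/h2.png

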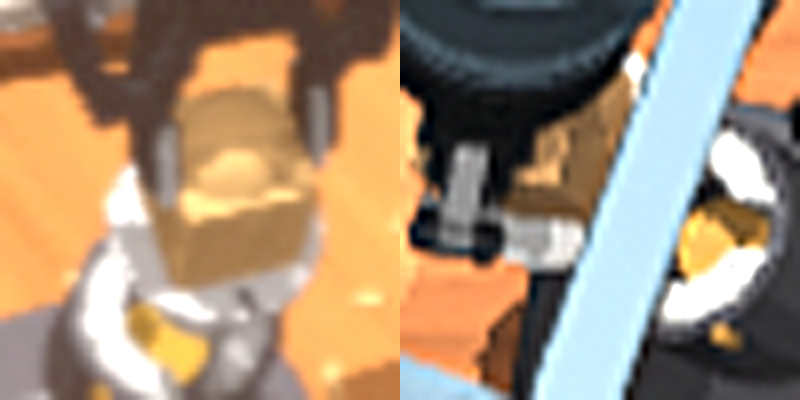

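```bash
python3 - <<'E'
from ov import *
import pickle
s,c,t=pickle.load(open('s1.pkl','rb'))
for th,hp in((31,41.4),(28,41.4),(25,50),(28,50),(31,50),(34,41.4)):
    o,Rb,_=blank_pose(s,th,hp)
    P=o+np.array([[-.025,-.025,.064],[-.025,.025,.064],[-.025,-.025,.008],[-.025,.025,.008],[-.037,0,.008],[.037,0,.008]])@Rb.T
    print(th,hp,((proj(c,P)-[218,155]+.5)*8).round(0).tolist(), ((proj(t,P[4:])-[285,145]+.5)*8+[400,0]).round(0).tolist())
E
```

```text
31 41.4 [[335.0, 238.0], [202.0, 272.0], [308.0, 289.0], [179.0, 322.0], [254.0, 336.0], [194.0, 152.0]] [[440.0, 137.0], [638.0, 151.0]]
28 41.4 [[334.0, 234.0], [201.0, 268.0], [310.0, 292.0], [181.0, 325.0], [256.0, 338.0], [194.0, 158.0]] [[432.0, 135.0], [635.0, 153.0]]
25 50 [[330.0, 222.0], [197.0, 255.0], [309.0, 287.0], [180.0, 320.0], [255.0, 333.0], [192.0, 157.0]] [[436.0, 135.0], [644.0, 155.0]]
28 50 [[330.0, 225.0], [197.0, 258.0], [306.0, 284.0], [178.0, 316.0], [252.0, 329.0], [191.0, 149.0]] [[444.0, 137.0], [648.0, 154.0]]
31 50 [[330.0, 228.0], [197.0, 262.0], [304.0, 279.0], [175.0, 312.0], [250.0, 326.0], [190.0, 142.0]] [[453.0, 139.0], [652.0, 153.0]]
34 41.4 [[335.0, 243.0], [202.0, 276.0], [306.0, 286.0], [177.0, 319.0], [252.0, 333.0], [193.0, 146.0]] [[447.0, 139.0], [640.0, 150.0]]
```

```bash
python3 - <<'E'
from ov import *
import pickle
s,c,t=pickle.load(open('s1.pkl','rb'))
cv2.imwrite('pics/h3.png',draw(c,[],234,160,28,out=588,gain=1.6))
E
```

```text
(no output)
```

View pics/h3.png

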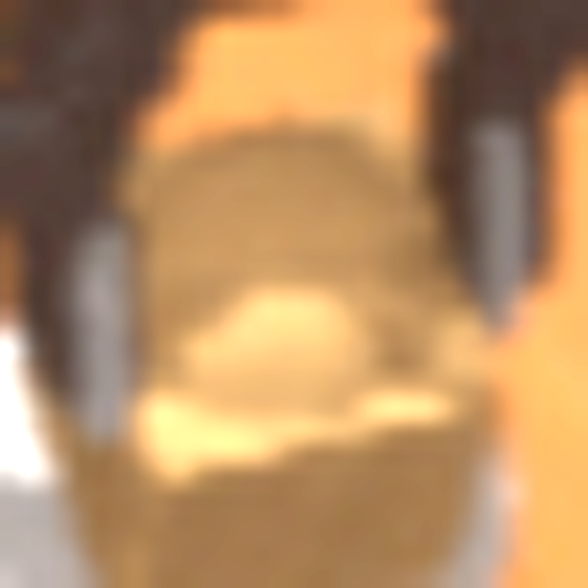

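```bash
cat > st.py <<'E'
from ov import *
O=np.array([.604,-.155,.13]);Rr=Rrec(np.radians(80))
def rep(th,hp):
    s=get_obs();o,Rb,psi=blank_pose(s,th,hp)
    piv=o+hp/1000*Rb[:,2];tip=o-.057*Rb[:,2]
    f=lambda p:(Rr.T@(p-O)*1000).round(1).tolist()
    print('t',s['time_s'],'eef',np.round(s['eef_pos'],4),'F',np.round(s['wrist_force'],1),'T',np.round(s['torque'],2),'psi',round(psi,3))
    print('rec frame mm: pivot',f(piv),'origin',f(o),'tip',f(tip))
    print('axes x',Rr[:,0].round(3),'y',Rr[:,1].round(3),'z',Rr[:,2].round(3))
E
python3 -c "
from st import *
rep(25,58);rep(28,50)"
```

```text
t 10.95 eef [ 0.6151 -0.083   0.2411] F [-0.2 -1.  -3. ] T [ 0.07 -0.03 -0.03] psi -0.173
rec frame mm: pivot [8.5, -1.6, 151.2] origin [1.5, -1.5, 93.6] tip [-5.5, -1.5, 37.0]
axes x [-0.147 -0.835  0.53 ] y [ 0.985 -0.174  0.   ] z [0.092 0.522 0.848]
t 10.95 eef [ 0.6151 -0.083   0.2411] F [-0.2 -1.  -3. ] T [ 0.07 -0.03 -0.03] psi -0.173
rec frame mm: pivot [4.3, -1.6, 144.4] origin [0.8, -1.5, 94.5] tip [-3.2, -1.5, 37.7]
axes x [-0.147 -0.835  0.53 ] y [ 0.985 -0.174  0.   ] z [0.092 0.522 0.848]
```

Request:
{"name": "servo_tool", "arguments": {
  "plan": [
    [[0.0008,-0.0045,0.0027,0,-1],[-0.0014,-0.0078,-0.0127,0,-1],[-0.0014,-0.0078,-0.0127,0,-1],[0,0,0,0,-1]]
  ]
}}

```text
time_s: 11.35
eef_pos: [0.6113, -0.1053, 0.2149]
eef_rot: [-0.002, 0.767, 0.642, -0.002]
wrist_force: [-0.8, 1.0, -3.0]
opening: 0.565
```

```bash
python3 - <<'E'
from st import *
rep(25,58)
s=get_obs();c=camera('scene');t=camera('top')
o,Rb,_=blank_pose(s,25,58)
a=draw(c,[],210,150,75,out=400);d=draw(t,[],275,140,75,out=400,gain=1.8)
e=draw(c,curves(o,Rb)+rcurves(O,Rr),210,150,75,out=400);
cv2.imwrite('pics/i1.png',np.hstack([a,d]));cv2.imwrite('pics/i1b.png',e)
E
```

```text
t 11.35 eef [ 0.6113 -0.1053  0.2149] F [-0.8  1.  -3. ] T [ 0.06  0.02 -0.02] psi -0.176
rec frame mm: pivot [13.9, -1.5, 116.9] origin [6.8, -1.5, 59.4] tip [-0.1, -1.6, 2.8]
axes x [-0.147 -0.835  0.53 ] y [ 0.985 -0.174  0.   ] z [0.092 0.522 0.848]
```

View pics/i1.png

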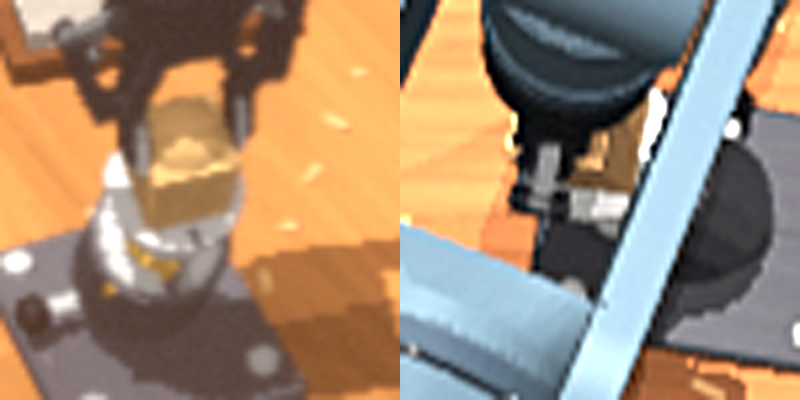

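View pics/i1b.png

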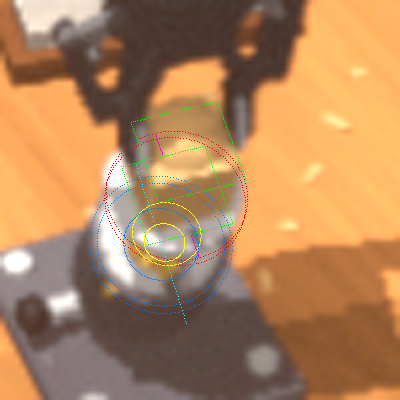

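Request:
{"name": "servo_tool", "arguments": {
  "plan": [
    [[-0.0007,-0.004,-0.0064,0,-1],[-0.0007,-0.004,-0.0064,0,-1],[0,0,0,0,-1]]
  ]
}}

```text
time_s: 11.75
eef_pos: [0.6112, -0.113, 0.2044]
eef_rot: [-0.001, 0.766, 0.642, -0.001]
wrist_force: [-0.5, 0.0, -3.6]
opening: 0.562
```

```bash
python3 - <<'E'
from st import *
rep(25,58)
E
```

```text
t 11.75 eef [ 0.6112 -0.113   0.2044] F [-0.5  0.  -3.6] T [ 0.05 -0.02 -0.06] psi -0.175
rec frame mm: pivot [14.7, -0.2, 104.0] origin [7.7, -0.2, 46.4] tip [0.7, -0.3, -10.2]
axes x [-0.147 -0.835  0.53 ] y [ 0.985 -0.174  0.   ] z [0.092 0.522 0.848]
```

Request:
{"name": "servo_tool", "arguments": {
  "plan": [
    [[-0.0005,-0.003,-0.0042,0,-1],[-0.0004,-0.002,-0.0042,0,-1],[0,0,0,0,-1]]
  ]
}}

```text
time_s: 12.05
eef_pos: [0.6106, -0.1178, 0.1965]
eef_rot: [-0.001, 0.766, 0.643, -0.0]
wrist_force: [0.8, -0.2, -3.0]
opening: 0.565
```

```bash
python3 - <<'E'
from st import *
rep(25,58)
s=get_obs();c=camera('scene')
cv2.imwrite('pics/i2.png',draw(c,[],210,150,75,out=600,gain=1.7))
E
```

```text
t 12.05 eef [ 0.6106 -0.1178  0.1965] F [ 0.8 -0.2 -3. ] T [ 0.09 -0.03  0.01] psi -0.175
rec frame mm: pivot [14.7, 0.0, 94.7] origin [7.6, 0.0, 37.1] tip [0.7, -0.0, -19.5]
axes x [-0.147 -0.835  0.53 ] y [ 0.985 -0.174  0.   ] z [0.092 0.522 0.848]
```

View pics/i2.png

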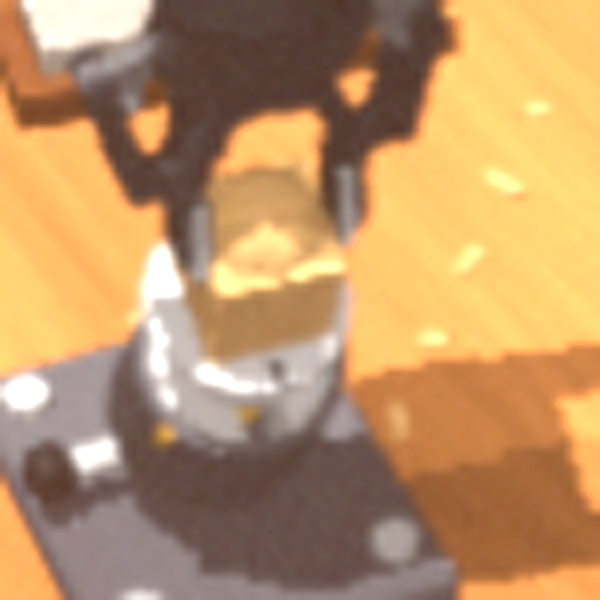

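Request:
{"name": "servo_tool", "arguments": {
  "plan": [
    [[0.0006,0.0033,-0.0021,0,-1],[0.0006,0.0033,-0.0021,0,-1],[0.0006,0.0033,-0.0021,0,-1],[0,0,0,0,-1]]
  ]
}}

```text
time_s: 12.5
eef_pos: [0.6128, -0.108, 0.1911]
eef_rot: [0.0, 0.766, 0.643, -0.001]
wrist_force: [-2.0, -3.0, 0.3]
opening: 0.564
```

```bash
python3 - <<'E'
from st import *
rep(32,58);rep(28,58)
E
```

```text
t 12.5 eef [ 0.6128 -0.108   0.1911] F [-2.  -3.   0.3] T [-1.07  0.67 -0.03] psi -0.175
rec frame mm: pivot [3.3, 0.5, 95.5] origin [3.3, 0.4, 37.5] tip [3.3, 0.4, -19.5]
axes x [-0.147 -0.835  0.53 ] y [ 0.985 -0.174  0.   ] z [0.092 0.522 0.848]
t 12.5 eef [ 0.6128 -0.108   0.1911] F [-2.  -3.   0.3] T [-1.07  0.67 -0.03] psi -0.175
rec frame mm: pivot [3.3, 0.5, 95.5] origin [-0.8, 0.4, 37.6] tip [-4.8, 0.4, -19.2]
axes x [-0.147 -0.835  0.53 ] y [ 0.985 -0.174  0.   ] z [0.092 0.522 0.848]
```

Request:
{"name": "servo_tool", "arguments": {
  "plan": [
    [[-0.0005,0.0018,-0.001,0,-1],[-0.0006,0.001,-0.0009,0,-1],[0,0,0,0,-1]]
  ]
}}

```text
time_s: 12.8
eef_pos: [0.6125, -0.1052, 0.1898]
eef_rot: [0.001, 0.766, 0.643, 0.001]
wrist_force: [0.7, -3.3, 1.1]
opening: 0.564
```

```bash
python3 - <<'E'
from st import *
rep(32,58)
s=get_obs();c=camera('scene');t=camera('top')
cv2.imwrite('pics/i3.png',np.hstack([draw(c,[],215,155,60,out=400,gain=1.7),draw(t,[],275,140,60,out=400,gain=1.8)]))
E
```

```text
t 12.8 eef [ 0.6125 -0.1052  0.1898] F [ 0.7 -3.3  1.1] T [-1.11 -0.15  0.07] psi -0.175
rec frame mm: pivot [0.2, -0.2, 95.8] origin [0.2, -0.2, 37.8] tip [0.2, -0.3, -19.2]
axes x [-0.147 -0.835  0.53 ] y [ 0.985 -0.174  0.   ] z [0.092 0.522 0.848]
```

View pics/i3.png

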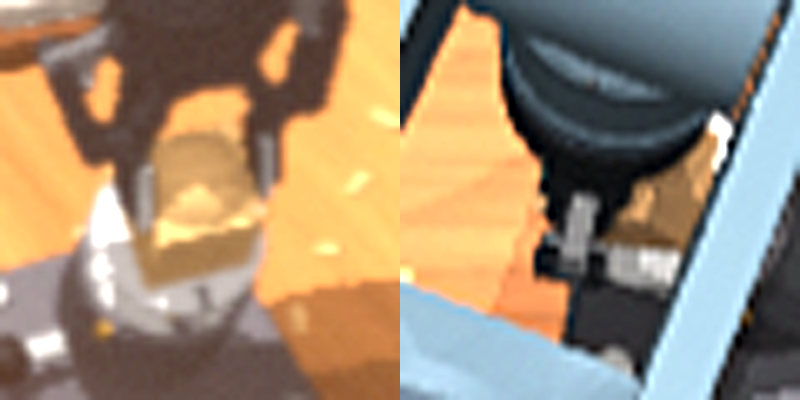

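Request:
{"name": "servo_tool", "arguments": {
  "plan": [
    [[-0.0004,-0.0021,-0.0034,0,-1],[-0.0004,-0.0021,-0.0034,0,-1],[-0.0002,-0.001,-0.0017,0,-1],[0,0,0,0,-1]]
  ]
}}

```text
time_s: 13.3
eef_pos: [0.6116, -0.1109, 0.1803]
eef_rot: [0.001, 0.766, 0.643, 0.001]
wrist_force: [4.9, -4.4, -1.7]
opening: 0.564
```

```bash
python3 - <<'E'
from st import *
rep(32,58)
E
```

```text
t 13.3 eef [ 0.6116 -0.1109  0.1803] F [ 4.9 -4.4 -1.7] T [-1.35 -1.    0.22] psi -0.175
rec frame mm: pivot [0.2, -0.2, 84.7] origin [0.2, -0.2, 26.7] tip [0.2, -0.2, -30.3]
axes x [-0.147 -0.835  0.53 ] y [ 0.985 -0.174  0.   ] z [0.092 0.522 0.848]
```

Request:
{"name": "servo_tool", "arguments": {
  "plan": [
    [[0.0003,-0.0012,-0.002,0,-1],[0,-0.0012,-0.002,0,-1],[0,-0.001,-0.0017,0,-1],[0,0,0,0,-1]]
  ]
}}

```text
time_s: 13.7
eef_pos: [0.6115, -0.1139, 0.1748]
eef_rot: [0.0, 0.766, 0.643, 0.0]
wrist_force: [3.5, -4.0, 0.3]
opening: 0.562
```

```bash
python3 - <<'E'
from st import *
rep(32,58)
s=get_obs();c=camera('scene');t=camera('top')
cv2.imwrite('pics/i4.png',np.hstack([draw(c,[],215,155,60,out=400,gain=1.7),draw(t,[],275,140,60,out=400,gain=1.8)]))
E
```

```text
t 13.7 eef [ 0.6115 -0.1139  0.1748] F [ 3.5 -4.   0.3] T [-1.27 -1.02  0.16] psi -0.175
rec frame mm: pivot [-0.2, 0.2, 78.5] origin [-0.2, 0.2, 20.5] tip [-0.2, 0.2, -36.5]
axes x [-0.147 -0.835  0.53 ] y [ 0.985 -0.174  0.   ] z [0.092 0.522 0.848]
```

View pics/i4.png

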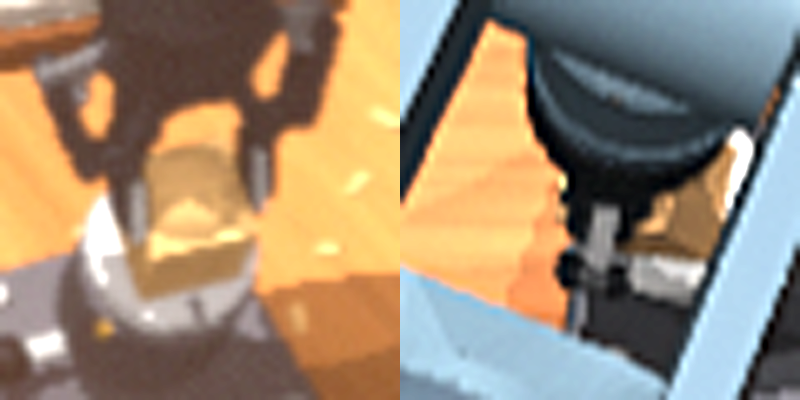

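Request:
{"name": "servo_tool", "arguments": {
  "plan": [
    [[0.0002,-0.0014,-0.002,0,-1],[0,-0.0013,-0.002,0,-1],[0,-0.0013,-0.002,0,-1],[0,0,0,0,-1]]
  ]
}}

```text
time_s: 14.2
eef_pos: [0.6114, -0.1172, 0.1691]
eef_rot: [-0.0, 0.766, 0.643, 0.0]
wrist_force: [3.3, -1.3, 4.3]
opening: 0.567
```

```bash
python3 - <<'E'
from st import *
rep(32,58)
E
```

```text
t 14.2 eef [ 0.6114 -0.1172  0.1691] F [ 3.3 -1.3  4.3] T [-0.75 -0.54  0.14] psi -0.175
rec frame mm: pivot [-0.5, 0.7, 71.9] origin [-0.5, 0.7, 13.9] tip [-0.5, 0.7, -43.1]
axes x [-0.147 -0.835  0.53 ] y [ 0.985 -0.174  0.   ] z [0.092 0.522 0.848]
```

Request:
{"name": "servo_tool", "arguments": {
  "plan": [
    [[-0.0002,-0.0014,-0.0022,0,-1],[-0.0002,-0.0014,-0.0022,0,-1],[-0.0002,-0.0014,-0.0022,0,-1],[-0.0002,-0.001,-0.0016,0,-1],[0,0,0,0,-1]]
  ]
}}

```text
time_s: 14.7
eef_pos: [0.611, -0.1213, 0.162]
eef_rot: [-0.0, 0.766, 0.643, 0.001]
wrist_force: [1.7, 3.0, 11.0]
opening: 0.559
```

```bash
python3 - <<'E'
from st import *
rep(32,58)
s=get_obs();print(np.array(s['wrist_force'])@Rr+np.array([0,0,3*.848]))
c=camera('scene');t=camera('top')
cv2.imwrite('pics/i5.png',np.hstack([draw(c,[],215,155,60,out=400,gain=1.7),draw(t,[],275,140,60,out=400,gain=1.8)]))
E
```

```text
t 14.7 eef [ 0.611  -0.1213  0.162 ] F [ 1.7  3.  11. ] T [-0.04 -0.11  0.05] psi -0.175
rec frame mm: pivot [-0.8, 1.0, 63.7] origin [-0.8, 1.0, 5.7] tip [-0.8, 1.0, -51.3]
axes x [-0.147 -0.835  0.53 ] y [ 0.985 -0.174  0.   ] z [0.092 0.522 0.848]
[ 3.06295236  1.17784305 13.57208817]
```

View pics/i5.png

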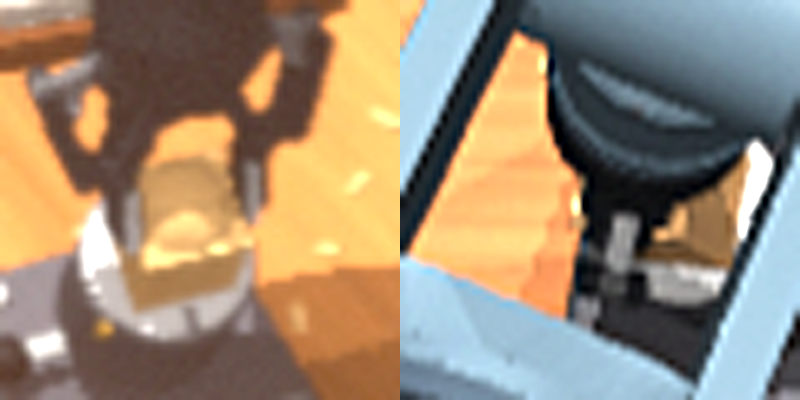

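Request:
{"name": "servo_tool", "arguments": {
  "plan": [
    [[-0.0002,-0.001,-0.0017,0,-1],[0,-0.0003,-0.0004,-0.08,-1],[0,0,0,-0.08,-1],[0,0,0,-0.04,-1]]
  ]
}}

```text
time_s: 15.2
eef_pos: [0.6159, -0.1228, 0.163]
eef_rot: [0.004, 0.827, 0.563, 0.006]
wrist_force: [9.2, 4.7, 12.9]
opening: 0.564
```

```bash
cat > f.py <<'E'
from st import *
def F():
    rep(32,58);s=get_obs();print('Frec',(np.array(s['wrist_force'])@Rr+np.array([0,0,2.5])).round(1),'Trec',(np.array(s['torque'])@Rr).round(2),'op',round(s['opening'],3))
E
python3 -c "
from f import *
F()"
```

```text
t 15.2 eef [ 0.6159 -0.1228  0.163 ] F [ 9.2  4.7 12.9] T [-0.07 -2.27  0.43] psi -0.375
rec frame mm: pivot [0.3, 6.1, 64.2] origin [-0.2, -0.0, 6.5] tip [-0.7, -6.1, -50.2]
axes x [-0.147 -0.835  0.53 ] y [ 0.985 -0.174  0.   ] z [0.092 0.522 0.848]
Frec [ 1.6  8.3 16.7] Trec [ 2.13  0.33 -0.83] op 0.564
```

Request:
{"name": "servo_tool", "arguments": {
  "plan": [
    [[0,0,0,-0.07,-1],[0,0,0,-0.07,-1],[0,0,0,-0.06,-1],[0,0,0,0,-1]]
  ]
}}

```text
time_s: 15.6
eef_pos: [0.6175, -0.1231, 0.1642]
eef_rot: [0.005, 0.878, 0.478, 0.008]
wrist_force: [13.6, 5.6, 15.0]
opening: 0.563
```

```bash
python3 -c "
from f import *
F()
c=camera('scene');t=camera('top')
cv2.imwrite('pics/i6.png',np.hstack([draw(c,[],215,155,60,out=400,gain=1.7),draw(t,[],275,140,60,out=400,gain=1.8)]))"
```

```text
t 15.6 eef [ 0.6175 -0.1231  0.1642] F [13.6  5.6 15. ] T [-0.19 -3.77  0.8 ] psi -0.574
rec frame mm: pivot [0.9, 7.8, 65.2] origin [-1.1, -4.2, 8.5] tip [-3.1, -15.9, -47.2]
axes x [-0.147 -0.835  0.53 ] y [ 0.985 -0.174  0.   ] z [0.092 0.522 0.848]
Frec [ 1.3 12.4 19.4] Trec [ 3.6   0.46 -1.3 ] op 0.563
```

View pics/i6.png

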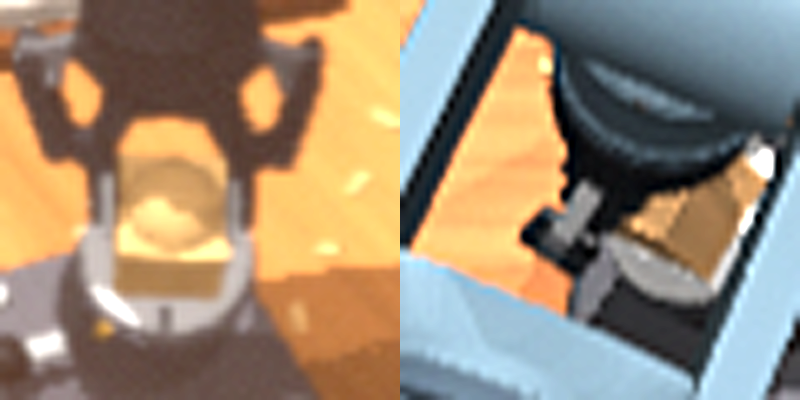

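Request:
{"name": "servo_tool", "arguments": {
  "plan": [
    [[0,0,0,-0.07,-1],[0,0,0,-0.07,-1],[0,0,0,-0.06,-1],[0,0,0,0,-1]]
  ]
}}

```text
time_s: 16.1
eef_pos: [0.6183, -0.1229, 0.1661]
eef_rot: [0.005, 0.922, 0.388, 0.009]
wrist_force: [12.6, 7.0, 23.4]
opening: 0.551
```

```bash
python3 -c "
from f import *
F()
c=camera('scene');t=camera('top')
cv2.imwrite('pics/i7.png',np.hstack([draw(c,[],215,155,60,out=400,gain=1.7),draw(t,[],275,140,60,out=400,gain=1.8)]))"
```

```text
t 16.1 eef [ 0.6183 -0.1229  0.1661] F [12.6  7.  23.4] T [ 0.3  -2.99  0.57] psi -0.774
rec frame mm: pivot [1.7, 8.5, 67.0] origin [-2.9, -8.9, 11.9] tip [-7.4, -25.9, -42.3]
axes x [-0.147 -0.835  0.53 ] y [ 0.985 -0.174  0.   ] z [0.092 0.522 0.848]
Frec [ 4.7 11.2 27.2] Trec [ 2.75  0.81 -1.05] op 0.551
```

View pics/i7.png

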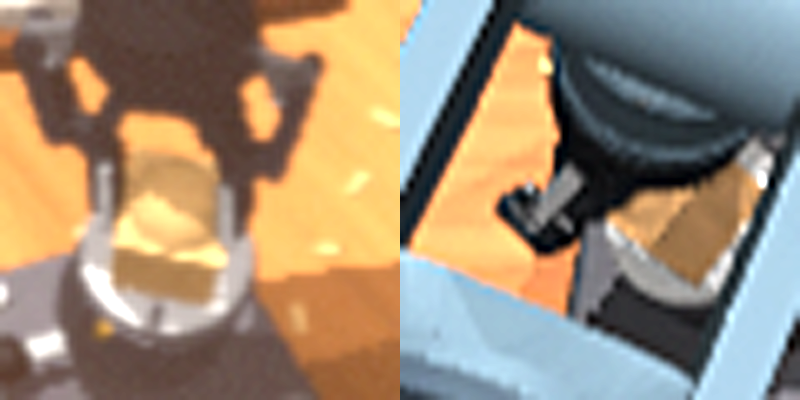

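Request:
{"name": "servo_tool", "arguments": {
  "plan": [
    [[0,0,0.002,-0.07,-1],[0,0,0.001,-0.07,-1],[0,0,0,-0.07,-1],[0,0,0,-0.07,-1],[0,0,0,0,-1]]
  ]
}}

```text
time_s: 16.7
eef_pos: [0.6189, -0.1248, 0.1694]
eef_rot: [0.005, 0.967, 0.255, 0.01]
wrist_force: [15.3, 2.6, 21.3]
opening: 0.541
```

```bash
python3 -c "
from f import *
F()
c=camera('scene');t=camera('top')
cv2.imwrite('pics/i8.png',np.hstack([draw(c,[],215,155,60,out=400,gain=1.7),draw(t,[],275,140,60,out=400,gain=1.8)]))"
```

```text
t 16.7 eef [ 0.6189 -0.1248  0.1694] F [15.3  2.6 21.3] T [-1.1  -3.54  0.71] psi -1.055
rec frame mm: pivot [4.9, 9.4, 68.8] origin [-4.5, -14.2, 16.7] tip [-13.8, -37.5, -34.5]
axes x [-0.147 -0.835  0.53 ] y [ 0.985 -0.174  0.   ] z [0.092 0.522 0.848]
Frec [ 6.9 14.6 23.3] Trec [ 3.49 -0.47 -1.35] op 0.541
```

View pics/i8.png

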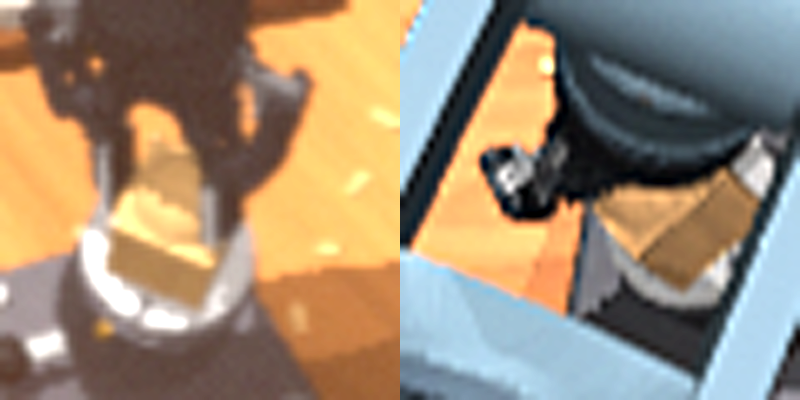

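Request:
{"name": "servo_tool", "arguments": {
  "plan": [
    [[0,0,0.001,-0.07,-1],[0,0,0.001,-0.07,-1],[0,0,0,-0.07,-1],[0,0,0,-0.07,-1],[0,0,0,0,-1]]
  ]
}}

```text
time_s: 17.3
eef_pos: [0.6169, -0.1284, 0.1703]
eef_rot: [0.006, 0.993, 0.117, 0.008]
wrist_force: [10.3, -8.7, 18.1]
opening: 0.534
```

```bash
python3 -c "
from f import *
F()
c=camera('scene');t=camera('top')
cv2.imwrite('pics/i9.png',np.hstack([draw(c,[],215,155,60,out=400,gain=1.7),draw(t,[],275,140,60,out=400,gain=1.8)]))"
```

```text
t 17.3 eef [ 0.6169 -0.1284  0.1703] F [10.3 -8.7 18.1] T [-3.26 -2.33  0.56] psi -1.336
rec frame mm: pivot [8.7, 8.1, 67.6] origin [-7.0, -20.1, 19.4] tip [-22.4, -47.8, -27.9]
axes x [-0.147 -0.835  0.53 ] y [ 0.985 -0.174  0.   ] z [0.092 0.522 0.848]
Frec [15.3 11.7 14.3] Trec [ 2.73 -2.81 -1.04] op 0.534
```

View pics/i9.png

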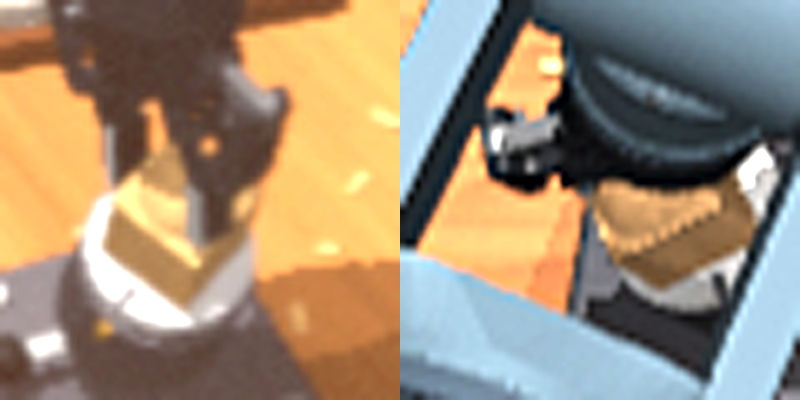

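Request:
{"name": "servo_tool", "arguments": {
  "plan": [
    [[0,0,0,-0.07,-1],[0,0,0,-0.07,-1],[0,0,0,-0.06,-1],[0,0,0,0,-1]]
  ]
}}

```text
time_s: 17.8
eef_pos: [0.6172, -0.1303, 0.171]
eef_rot: [0.007, 1.0, 0.018, 0.009]
wrist_force: [10.4, -14.3, 18.9]
opening: 0.538
```

```bash
python3 -c "
from f import *
F()
c=camera('scene');t=camera('top')
cv2.imwrite('pics/i10.png',np.hstack([draw(c,[],215,155,60,out=400,gain=1.7),draw(t,[],275,140,60,out=400,gain=1.8)]))
for ph in (0,20,40,50,60):
    a=np.radians(180-ph);h=.011 if ph==60 else .004
    P=O+Rr@np.array([.037*np.cos(a),.037*np.sin(a),h+.008]);print(ph,((proj(c,P)[0]+[-1.5,-2.7]-[215,155]+.5)*400/60).round())
"
```

```text
t 17.8 eef [ 0.6172 -0.1303  0.171 ] F [ 10.4 -14.3  18.9] T [-4.22 -2.07  1.56] psi -1.534
rec frame mm: pivot [10.6, 8.7, 67.2] origin [-10.0, -21.4, 22.1] tip [-30.3, -50.9, -22.3]
axes x [-0.147 -0.835  0.53 ] y [ 0.985 -0.174  0.   ] z [0.092 0.522 0.848]
Frec [20.4 12.7 12. ] Trec [ 3.18 -3.8  -0.15] op 0.538
0 [186. 320.]
20 [158. 323.]
40 [131. 316.]
50 [119. 309.]
60 [110. 296.]
```

View pics/i10.png

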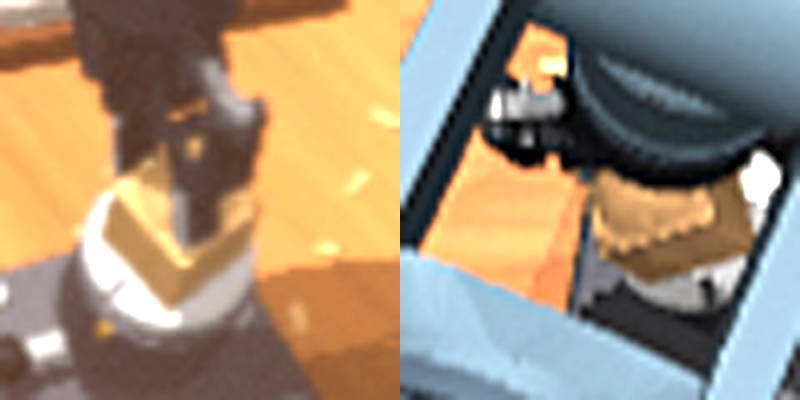

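Request:
{"name": "servo_tool", "arguments": {
  "plan": [
    [[0,0,0,0,0.5],[0,0,0,0,1],[0,0,0,0,1],[0,0,0,0,1]]
  ]
}}

```text
time_s: 18.3
eef_pos: [0.6089, -0.1232, 0.1619]
eef_rot: [-0.001, 1.0, 0.018, -0.002]
wrist_force: [0.7, 0.0, 0.5]
opening: 1.0
```

```bash
python3 -c "
from f import *
F()
c=camera('scene');t=camera('top')
cv2.imwrite('pics/i11.png',np.hstack([draw(c,[],215,155,60,out=400,gain=1.7),draw(t,[],275,140,60,out=400,gain=1.8)]))
"
```

```text
t 18.3 eef [ 0.6089 -0.1232  0.1619] F [0.7 0.  0.5] T [-0.    0.04  0.01] psi -1.535
rec frame mm: pivot [1.1, -0.7, 62.5] origin [-19.6, -30.8, 17.3] tip [-39.8, -60.3, -27.0]
axes x [-0.147 -0.835  0.53 ] y [ 0.985 -0.174  0.   ] z [0.092 0.522 0.848]
Frec [0.1 0.7 3. ] Trec [-0.03 -0.01  0.03] op 1.0
```

View pics/i11.png

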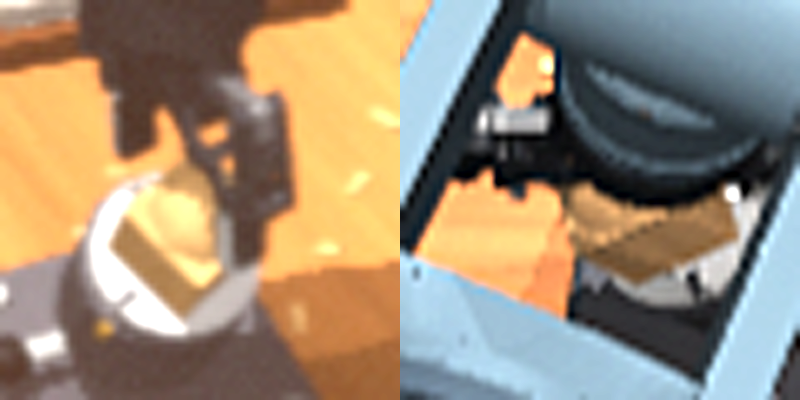

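Request:
{"name": "servo_tool", "arguments": {
  "plan": [
    [[0,0,0.03,0,1],[0,0,0.04,0,1],[0,0,0.04,0,1],[-0.04,-0.02,0.02,0,1],[-0.04,-0.03,0,0,1],[-0.04,-0.03,0,0,1],[0,0,0,0,1]]
  ]
}}

```text
time_s: 19.1
eef_pos: [0.4865, -0.2068, 0.2935]
eef_rot: [0.0, 1.0, 0.016, -0.001]
wrist_force: [0.0, 0.2, 0.0]
opening: 1.0
```

```bash
cat > chk.py <<'E'
from f import *
def chk(name):
    F();c=camera('scene');t=camera('top')
    def L(ph,h):
        a=np.radians(-ph);Rz=np.array([[np.cos(a),-np.sin(a),0],[np.sin(a),np.cos(a),0],[0,0,1]])
        return curves(O+Rr[:,2]*h,Rr@Rz)
    cv2.imwrite(f'pics/{name}.png',np.hstack([draw(c,[],215,155,60,out=400,gain=1.5),draw(t,[],288,140,60,out=400,gain=1.6)]))
    sh=lambda LL,c,b:[(P,col) for P,col in LL]
    cc=dict(c);tt=t
    # shift bias by shifting principal point
    K=np.array(c['camera_matrix'],float).copy();K[0,2]-=1.5;K[1,2]-=2.7;cc['camera_matrix']=K
    for ph,h in((60,.011),(45,.005)):
        cv2.imwrite(f'pics/{name}_{ph}.png',np.hstack([draw(cc,L(ph,h),215,155,60,out=400,gain=1.5),draw(t,L(ph,h),288,140,60,out=400,gain=1.6)]))
E
python3 -c "
from chk import *
chk('j1')"
```

```text
t 19.1 eef [ 0.4865 -0.2068  0.2935] F [0.  0.2 0. ] T [ 0.02 -0.03 -0.02] psi -1.54
rec frame mm: pivot [158.6, -106.7, 119.2] origin [137.9, -136.8, 74.1] tip [117.5, -166.3, 29.9]
axes x [-0.147 -0.835  0.53 ] y [ 0.985 -0.174  0.   ] z [0.092 0.522 0.848]
Frec [-0.2  0.   2.6] Trec [ 0.01  0.03 -0.03] op 1.0
```

View pics/j1.png

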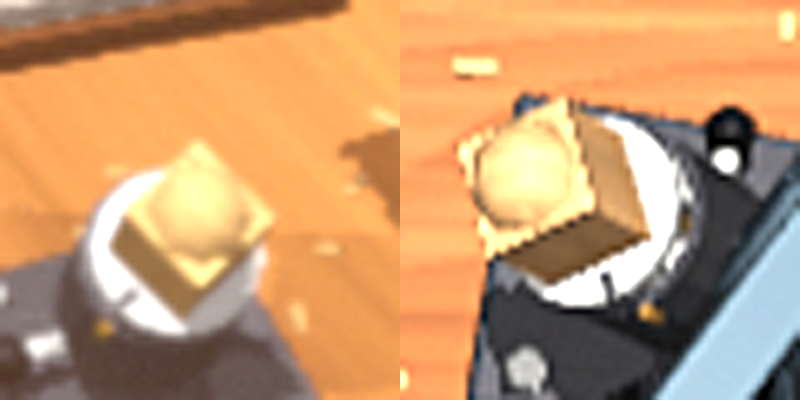

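View pics/j1_60.png

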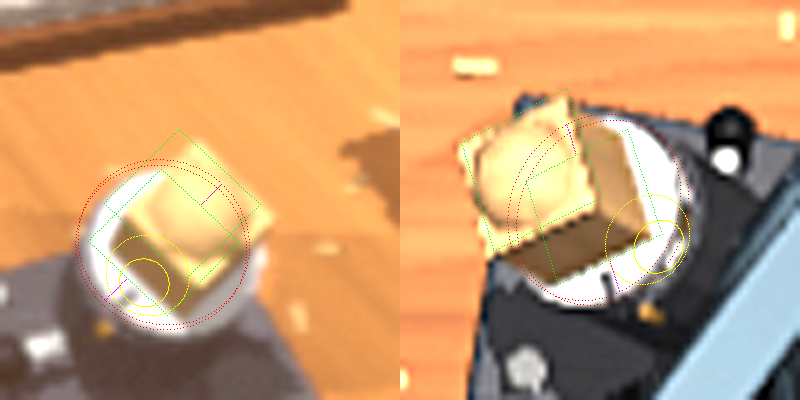

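View pics/j1_45.png

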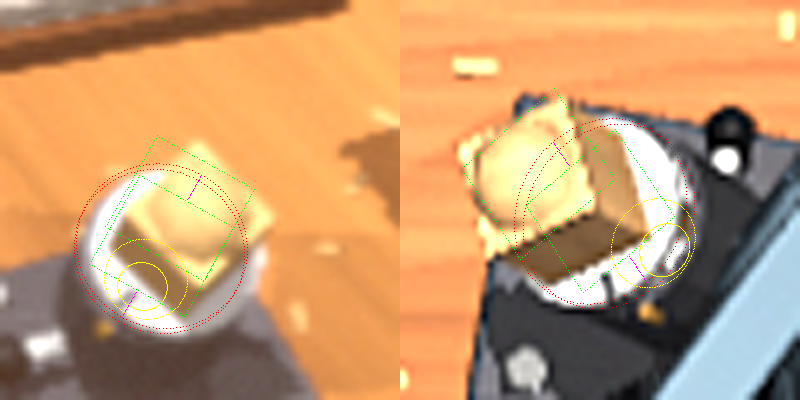

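```bash
python3 - <<'E'
from chk import *
c=camera('scene');t=camera('top')
hsv=cv2.cvtColor(t['img'],cv2.COLOR_BGR2HSV);m=((hsv[...,1]<50)&(hsv[...,2]>120)).astype(np.uint8);m[:, :288]=0;m[:145]=0;m[190:]=0;m[:,335:]=0
def bl(ph,h):
    a=np.radians(-ph);Rz=np.array([[np.cos(a),-np.sin(a),0],[np.sin(a),np.cos(a),0],[0,0,1]]);return curves(O+Rr[:,2]*h,Rr@Rz)
ims=[draw(t,bl(60,h)[:1]+bl(60,h)[4:],292,145,46,out=400,gain=1.5) for h in(.005,.011)]
cv2.imwrite('pics/j2.png',np.hstack(ims))
E
```

```text
(no output)
```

View pics/j2.png

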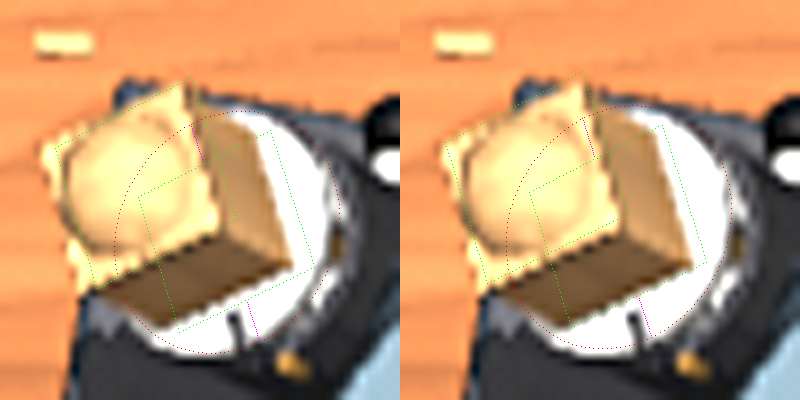

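```bash
python3 - <<'E'
from chk import *
from scipy.optimize import least_squares
C={'scene':camera('scene'),'top':camera('top')};H={}
for n,c in C.items():
    hsv=cv2.cvtColor(c['img'],cv2.COLOR_BGR2HSV);thr=110 if n=='scene' else 150
    m=((hsv[...,1]<60)&(hsv[...,2]>thr)).astype(np.uint8)
    b=(226,176,258,208) if n=='scene' else (300,154,322,190)
    k=np.zeros_like(m);k[b[1]:b[3],b[0]:b[2]]=1;m&=k
    nb,lab,st,ce=cv2.connectedComponentsWithStats(m);i=1+np.argmax(st[1:,4]);print(n,st[i])
    H[n]=cv2.convexHull(np.argwhere(lab==i)[:,::-1].astype(np.float32))[:,0]
def f(v):
    o=v[:3];out=[]
    for n,c in C.items():
        for q in H[n]:
            a,w=ray(c,*q);P=a+w*((o-a)@Rr[:,2])/(w@Rr[:,2]);out.append((np.linalg.norm(P-o)-.0395)*1000)
    return out
r=least_squares(f,[.606,-.145,.15],loss='soft_l1',f_scale=1);d=r.x-np.array([.603,-.1545,.1379])
print(r.x.round(4),'rel in rec frame mm',(Rr.T@d*1000).round(1),np.abs(r.fun).mean())
for h in(5,11):print(h, [proj(c,np.array([.603,-.1545,.1379])+Rr[:,2]*(h+8)/1000).round(1).tolist() for c in C.values()])
print([proj(c,r.x).round(1).tolist() for c in C.values()],[ (h.min(0),h.max(0)) for h in H.values()])
E
```

```text
scene [227 181  28  24 200]
top [310 178  12   8  48]
[ 0.6059 -0.1446  0.1513] rel in rec frame mm [-1.6  1.2 16.8] 2.1155221152535657
5 [[[240.6, 192.1]], [[317.5, 170.9]]]
11 [[[240.9, 191.5]], [[316.5, 170.4]]]
[[[240.6, 192.3]], [[316.4, 170.1]]] [(array([227., 181.], dtype=float32), array([254., 204.], dtype=float32)), (array([310., 178.], dtype=float32), array([321., 185.], dtype=float32))]
```

```bash
python3 - <<'E'
from chk import *
from scipy.optimize import least_squares
t=camera('top')
im=draw(t,[],292,145,46,out=598,gain=1.5);cv2.imwrite('pics/j3.png',im)
obs=np.array([[460,150],[565,98],[597,208],[488,262],[645,240],[548,285]],float)
obs=(obs-[400,0])/(400/60)-.5+[288,140]
C=np.array([[-1,-1],[-1,1],[1,1],[1,-1]])*.025
def pts(ph,o):
    a=np.radians(-ph);Rz=np.array([[np.cos(a),-np.sin(a),0],[np.sin(a),np.cos(a),0],[0,0,1]])
    V=np.vstack([np.c_[C,np.full(4,.064)],np.c_[C,np.full(4,.008)]]);return proj(t,o+V@(Rr@Rz).T)
for h in (.005,.011):
    def f(v):
        p=pts(v[0],O+Rr[:,2]*h+[v[1],v[2],0])
        return np.concatenate([np.linalg.norm(p[:4]-q,axis=1).min(keepdims=True) for q in obs[:4]]+[np.linalg.norm(p[4:]-q,axis=1).min(keepdims=True) for q in obs[4:]])
    r=min((least_squares(f,[p0,0,0]) for p0 in(50,60,70)),key=lambda r:r.cost);print(h,r.x.round(4),np.round(r.fun,2))
E
```

```text
0.005 [ 6.25368e+01 -1.40000e-03  5.20000e-03] [0.61 0.23 0.54 0.93 1.51 0.76]
0.011 [ 6.13454e+01 -3.10000e-03  2.50000e-03] [0.63 0.52 0.46 0.74 1.57 0.98]
```

View pics/j3.png

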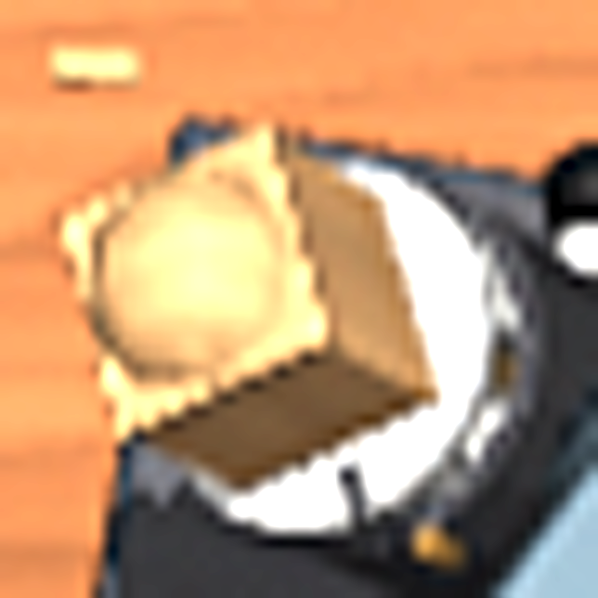

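```bash
python3 - <<'E'
from h import *
c=camera('top');cv2.imwrite('pics/end.png',c['img'])
for th in('round_blank','mallet','hone'):print(th,[(round(d['centre'][1]*560,1),round(d['centre'][0]*420,1),round(d['conf'],2)) for d in pinpoint(c,th)[:1]])
print(hand_in())
E
```

```text
round_blank [(156.0, 208.2, 0.88)]
mallet []
hone [(417.3, 234.1, 0.76)]
the job is handed in; nothing more can be done
None
```

View pics/end.png

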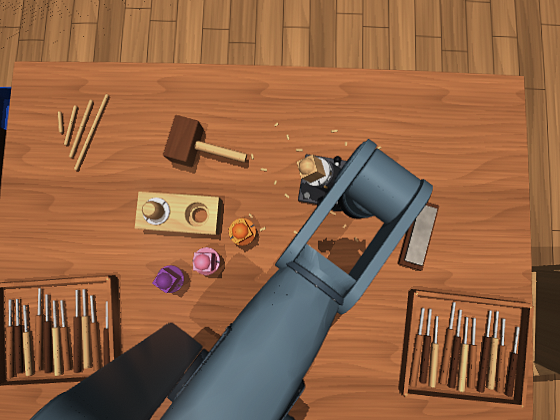

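I mounted the square blank in the leaning receiver, twisted it into the notches, released it and handed the job in at about 19.5 s of the 48 s. No verdict was reported.

**What I did:** I took the pale square blank from the rack and tilted it in the grip by pushing its spigot against the rack's end. I slid it in along the receiver's axis with the lugs in the entry gaps and pressed it to about 14–17 N, with the collar about 1–4 mm above the face. I then twisted clockwise until a resisting torque suggested the stop, opened the gripper and backed away.

**Last checks:**
- **Twist:** the top picture puts it at 61–62°, against 60° nominal. My overlay of the locked pose (60°, 11 mm) fits the wood, and the gap under the collar shows.
- **Height:** this check is the weakest. A two-view fit gave about 9 mm above the face with a few mm of uncertainty. It lies between the unlocked height of 5 mm and the locked 11 mm, slightly nearer locked. I judged it locked because the twist angle, the visible gap and the top-view overlay all agree.
- **Camera disagreement:** the scene camera's calibration was off by about 2–3 pixels around the receiver, so I relied more on the top view and the measured forces.
- **Bystanders:** the round blank, mallet and honing stone look unmoved in the final top picture. The network found the round blank and the stone within about 4 pixels of where they were, but missed the mallet, so I checked that by eye. The look-alikes also look unmoved.
- **Robot:** the gripper is open and clear, with wrist force near zero.

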